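Put the fermenting jar back together

ROBOT

A 7-joint arm with a two-finger parallel gripper is mounted at the origin on the work surface. World frame = base frame: x ahead of the robot, y to its left, z up, the work surface at z = 0. Lengths are in m, angles in rad, forces in N, time in s.
With the tool pointing down it reaches from about 0.4 to 0.85 m from the base axis. Payload 10.4 kg.
Tool frame: the origin (TCP) lies at the very end of the fingers, on their centre line; the grasp point (between the pads) lies grasp_offset behind it (grasp_offset is the distance from the TCP to the grasp point, in m); z points along the fingers, y is the direction in which the jaws open and shut (so a half turn about z gives the same grasp; the last joint's range is limited). The gripper opens to 87 mm and grips with 3 to 60 N. Pads are 19 mm wide; open, the fingers measure 117 mm over their backs; the gripper's body (75 mm by 190 mm) begins 51 mm behind the grasp point.
Start: joints at [1.318, 0.332, -0.065, 1.46, 0.022, 1.35, -0.088], TCP at [0.142, -0.609, 0.223] pointing down, gripper open.
Joint ranges: [-2.6, 2.6], [-0.5, 2.12], [-1.47, 1.34], [0.16, 2.42], [-1.27, 4.41], [0.06, 2.06], [-2.6, 2.6]. Speed limits (rad/s): [2.22, 2.22, 2.79, 2.79, 3.14, 3.14, 3.14].

INTERFACE

Orientations are given as a 3x3 rotation matrix whose columns are the frame's x, y, z axes.
In Python, from workcell import * gives the robot as it stands. The module is installed in compiled form; this text tells all that it offers.
- The arm moves only by the tool arm_command, never from a script. Its argument "commands" is a list of rows, each a list of 3 entries, a list of its own where there are three numbers: the shift along the tool's x, y, z in units of 0.3 m (1.0 is 0.3 m), then the turn, a rotation vector about the tool's x, y, z in units of pi/2 rad (1.0 is pi/2 rad), then the closure in counts, from 0 (fully open) to 255 (shut). A call has exactly 8 rows; each row is the pose to reach, as a shift and turn from the pose commanded when the call began, along the tool's axes at that moment; what a row does not reach only later rows make up. A row lasts 1/12 s, in which the tool goes at most 41.7 mm and 7.16 degrees, less where a joint would pass 70% of its speed; a pose out of reach is approached as far as the arm can. A call with a number of a shift or a turn outside -1 to 1 is refused whole. A call with a gripper value outside its range is refused whole. The fingers move at their own pace and stop on an object; "squeeze" is the grip in N (left out, the last holds). Time passes only in rows, so rows that repeat a pose let the fingers close, or fill a call up. It gives the time, the measured TCP pose, the force and the opening at its end, in the units of the state.
- sense(): the state, without advancing time (a new reading comes with each control period).
- capture(name): name is "scene" or "top" or "wrist"; returns (picture, depth): 480x640x3 uint8, blue, green, red; 480x640 float32, m along the optical axis (not along the pixel's ray), 0 where there is no reading.
- camera_info(name): a dict with "fx", "fy", "cx", "cy" (pixels), "k1" (the pictures are not rectified: a ray, as slopes to the right and down, at radius r is drawn at 1 + k1 r^2 times it, then the intrinsics apply), "R" (3x3) and "t" (3): a world point X has camera coordinates R X + t. Camera axes: x right, y down, z forward; pixel columns grow to the right and rows downward; lengths in m; the calibration is good to about 2 mm. A picture is of the moment at which its call begins: read the wrist's pose just before it. camera_info takes no time and is no camera call; for the wrist camera it gives the pose at the moment of the call.
- job_done(): hands the job in, once; it reports no verdict.
Trained networks look in the newest picture that a camera, given by its name, has taken for a name from the list of things; names that differ only in an ending like _2 or _b are one class to them, and where a whole thing is asked for, a point or a joint stands for the part that bears it (a point fixed in the world has none). Each returns a list of dicts, best first, with "confidence" (0 to 1); they miss things now and then, are a little off and sometimes report something else, mostly with a low value. They report only what shows in the picture. A call takes as long as a camera call. They do not tell look-alikes from the thing itself.
- find_in(camera, name): "position" ([column, row] in pixels, amid what is visible of it).
- regions_of(camera, name): "region" (480x640 bool, what is visible of it) and "position" ([column, row] in pixels, amid what is visible of it).
- mark_of(camera, name): "position" ([column, row] in pixels: a listed point, or the origin of a listed thing).
The state is a dict: "t": time; "joint_positions": joint angles; "dq": joint speeds; "joint_efforts": joint torques, N m; "ee_pos": TCP position; "eef_rot": TCP orientation; "contact_force": force on the tool from outside, world axes, zero at the start; "moment": the same for the moment, N m; "opening": finger opening in m.
Only numpy, scipy, OpenCV 4.12 (cv2) and the standard library are available. Lean on these libraries where they do the work, as an engineer would, in place of code of your own. Each camera call takes 0.05 s, during which the arm holds its last target.

TASK

The parts of the fermenting jar have dried on the windowsill ledge; put the jar back together where it stands, in this order: lower the glass weight into the jar, knob up, and set it on the floor of the jar without letting it drop; then lay the silicone collar ring, lip down, on the jar's rim; then set the wooden lid on the collar with its plug in the ring; last, put the airlock down into the hole of the lid's neck until its flange rests on the neck. Let go of each part before you fetch the next, leave all of it standing level and at rest, do not push the jar about, and leave the blue box, the dough docker and the scraper as they lie.

Things in the scene. Friction and masses are not known exactly. Their poses are not given: they have to be found in the camera images.
- jar: Squat clear-glass jar, open, empty, upright, loose (0.55 kg); not to be lifted. 120 mm across the body, 64 mm high; rim 116 mm outside and 104 mm inside (6 mm wall); inner floor 6 mm above its underside. Origin: centre of its underside; z up along the jar's axis.
- weight_mid (a point): Glass pickling weight, 0.23 kg, lying disc down: round disc 80 mm across, 16 mm thick, with a straight upright knob 24 mm across in its middle, up to 44 mm above the underside. The point: on its axis, 22 mm above the underside; z up. Seated, its underside is 6 mm above the jar's. Take it by the knob; fingers opened wider than the jar's 104 mm mouth would strike the glass.
- collar_mid (a point): Pale silicone collar ring, stiff, 50 g, lying lip down: flat ring 120 mm outside, 86 inside, 8 thick; under its inner edge a lip 94 mm outside, 6 deep; 14 mm high in all. The point: mid-hole, 7 mm above the lip's underside; z up. Seated, the lip hangs in the jar's mouth (5 mm play all round), its underside 58 mm above the jar's. The 17 mm wide band can be pinched from above, one finger in the hole.
- lid_mid (a point): Wooden lid, 0.16 kg, lying plug down: disc 120 mm across, 12 thick; under it a plug 74 mm across, 8 deep; on top a neck 48 mm across, 24 high, to take it by; a 34 mm hole right through all. 44 mm high in all. The point: on its axis, 22 mm above the plug's underside; z up. Seated, the plug hangs in the collar's hole (6 mm play all round), its underside 64 mm above the jar's.
- airlock_mid (a point): Small mushroom-like airlock, 30 g, standing on its foot: tapered silicone foot 22 mm across below, 26 above, 18 high; flange 40 mm across, 4 thick; then a straight plastic barrel 26 mm across, 28 high, to take it by; 50 mm in all. The point: on its axis, 25 mm above the underside; z up. Seated, the flange rests on the neck of the lid, the foot's underside 26 mm above the lid plug's underside.
- clipbox: Bystander: a blue plastic clip-top box with a white clasp, 108 by 158 mm, 59 mm high, about 0.7 kg, loose. Origin: centre of its underside; x across its narrow way (clasp on the -x side).
- docker: Bystander: a wooden dough docker, a pin-studded roller 50 mm across and 100 mm long in a steel fork with a wooden handle, 200 mm long in all, loose. Origin: under the middle of the roller; the handle points along its -x.
- scraper: Bystander: a steel bench scraper lying flat, blade about 105 by 150 mm with a round wooden handle 22 mm thick along its +x edge, loose. Origin: under the middle of the tool.
Things that resemble listed ones, but are neither listed nor needed, are in the scene too. What is shaped like the part that bears collar_mid but pink or purple is not meant.

How it is judged:
On the way, in this order (a step that is already met when the one before it is completed fails the run):
1. the glass weight stands on the jar's floor and is let go (horizontal distance between weight_mid and jar below 0.014 m and z of weight_mid in the frame of jar between 0.024 and 0.032 m and angle between weight_mid's own z axis and vertical below 0.1 rad and contact force between the fingers and weight below 0.05 N and linear speed of weight below 0.02 m/s), for 0.2 s.
2. with the weight in, the collar ring lies level on the jar's rim, its lip in the mouth, and is let go (horizontal distance between weight_mid and jar below 0.014 m and z of weight_mid in the frame of jar between 0.024 and 0.032 m and angle between weight_mid's own z axis and vertical below 0.1 rad and horizontal distance between collar_mid and jar below 0.008 m and z of collar_mid in the frame of jar between 0.061 and 0.069 m and angle between collar_mid's own z axis and vertical below 0.08 rad and contact force between the fingers and collar below 0.05 N and linear speed of collar below 0.02 m/s), for 0.2 s.
3. the lid lies level on the collar, its plug in the ring, and is let go (horizontal distance between weight_mid and jar below 0.014 m and z of weight_mid in the frame of jar between 0.024 and 0.032 m and angle between weight_mid's own z axis and vertical below 0.1 rad and horizontal distance between collar_mid and jar below 0.008 m and z of collar_mid in the frame of jar between 0.061 and 0.069 m and angle between each of collar_mid, lid_mid's own z axis and vertical below 0.08 rad and horizontal distance between lid_mid and jar below 0.013 m and z of lid_mid in the frame of jar between 0.082 and 0.09 m and contact force between the fingers and lid below 0.05 N and linear speed of lid below 0.02 m/s), for 0.2 s.
4. the airlock's foot is in the hole of the lid's neck, its flange resting on the neck, and is let go (horizontal distance between weight_mid and jar below 0.014 m and z of weight_mid in the frame of jar between 0.024 and 0.032 m and angle between weight_mid's own z axis and vertical below 0.1 rad and horizontal distance between collar_mid and jar below 0.008 m and z of collar_mid in the frame of jar between 0.061 and 0.069 m and angle between each of collar_mid, lid_mid's own z axis and vertical below 0.08 rad and horizontal distance between lid_mid and jar below 0.013 m and z of lid_mid in the frame of jar between 0.082 and 0.09 m and horizontal distance between airlock_mid and lid_mid below 0.007 m and z of airlock_mid in the frame of lid_mid between 0.023 and 0.033 m and angle between airlock_mid's own z axis and vertical below 0.12 rad and contact force between the fingers and airlock below 0.05 N and linear speed of airlock below 0.02 m/s), for 0.2 s.
At the end, for the whole second after the job is handed in: Weight level on the jar floor; collar level on the rim within 8 mm of the jar axis; lid level on the collar within 13 mm of the jar axis; airlock in the neck within 7 mm of the lid axis; heights within 4 mm of seated (airlock 5); jar upright; all let go and at rest (horizontal distance between weight_mid and jar below 0.014 m and z of weight_mid in the frame of jar between 0.024 and 0.032 m and angle between weight_mid's own z axis and vertical below 0.1 rad and horizontal distance between collar_mid and jar below 0.008 m and z of collar_mid in the frame of jar between 0.061 and 0.069 m and angle between each of collar_mid, lid_mid's own z axis and vertical below 0.08 rad and horizontal distance between lid_mid and jar below 0.013 m and z of lid_mid in the frame of jar between 0.082 and 0.09 m and horizontal distance between airlock_mid and lid_mid below 0.007 m and z of airlock_mid in the frame of lid_mid between 0.023 and 0.033 m and angle between airlock_mid's own z axis and vertical below 0.12 rad and angle between jar's own z axis and vertical below 0.05 rad and linear speed of each of jar, weight, collar, lid, airlock below 0.02 m/s); the robot touches nothing.
It fails at once if the glass weight is dropped inside the jar (it moves faster than 0.45 m/s within the jar) (horizontal distance between weight_mid and jar below 0.05 m and z of weight_mid in the frame of jar below 0.075 m and linear speed of weight above 0.45 m/s).
It fails at once if the jar is pushed more than 25 mm from its place or tipped (distance of jar from where it was at the start of the episode above 0.025 m or angle between jar's own z axis and vertical above 0.25 rad).
It fails at once if the blue clip-top box is shifted or tipped (by more than 20 mm) (distance of clipbox from where it was at the start of the episode above 0.02 m).
It fails at once if the dough docker is shifted (by more than 20 mm) (distance of docker from where it was at the start of the episode above 0.02 m).
It fails at once if the scraper is shifted (by more than 20 mm) (distance of scraper from where it was at the start of the episode above 0.02 m).
It also fails if it takes over 144 s, if anything falls off the work surface, if the arm or the gripper's body presses on something with over 40 N, if the wrist force passes 120 N, or if a joint passes its speed limit or range.

## Working session

There is one attempt and no reset: what is moved stays moved. The work goes in short steps, Python scripts to look and compute and a tool call to move; the robot and the scene stay as the last step left them, time stands still between calls to the robot, and variables do not carry over. Pictures are saved under pics/ and viewed, and the job is handed in when it is done.

Besides the shell and the picture viewer there is one more tool, called after ">>>" as a command line: name --argument value ..., lists and objects as JSON in quotes. arm_command: Moves the arm, as the interface text tells. Its arguments: {"type":"object","properties":{"commands":{"type":"array","items":{"type":"array"}},"squeeze":{"type":"number"}},"required":["commands"]}

```bash
mkdir -p pics
cat > h.py <<'E'
from workcell import *
import numpy as np, cv2
def save(n,img): cv2.imwrite('pics/'+n+'.png',img)
E
python3 - <<'E'
from h import *
s=sense(); print({k:np.round(v,3).tolist() for k,v in s.items()})
for c in ['scene','top','wrist']:
    p,d=capture(c); save(c+'0',p); i=camera_info(c); print(c,{k:np.round(v,3).tolist() for k,v in i.items()}, (d>0).mean(), np.median(d))
    if c=='wrist': continue
    for n in ['jar','weight_mid','collar_mid','lid_mid','airlock_mid','clipbox','docker','scraper']:
        print(n,[(np.round(r['position']).tolist(),round(r['confidence'],2)) for r in mark_of(c,n)][:4])
E
```

```text
{'t': 0.0, 'joint_positions': [1.318, 0.333, -0.065, 1.461, 0.022, 1.35, -0.089], 'dq': [-0.0, 0.002, -0.0, 0.002, 0.001, 0.0, 0.002], 'joint_efforts': [-0.001, -62.326, 0.024, -38.991, -0.061, 0.04, 0.0], 'ee_pos': [0.142, -0.608, 0.222], 'eef_rot': [[0.974, 0.228, -0.0], [0.228, -0.974, 0.001], [-0.0, -0.001, -1.0]], 'contact_force': [-0.305, -0.371, 0.144], 'moment': [-0.013, -0.014, 0.005], 'opening': 0.087}
scene {'fx': 510.661, 'fy': 510.661, 'cx': 311.191, 'cy': 240.374, 'k1': -0.118, 'R': [[-0.068, 0.998, -0.015], [0.529, 0.023, -0.848], [-0.846, -0.066, -0.529]], 't': [-0.003, -0.218, 1.641]} 0.993125 1.2839963
jar [([233.0, 294.0], 0.81)]
weight_mid [([361.0, 296.0], 0.63)]
collar_mid [([423.0, 244.0], 0.78), ([497.0, 249.0], 0.74), ([410.0, 207.0], 0.71)]
lid_mid [([171.0, 227.0], 0.78)]
airlock_mid [([315.0, 240.0], 0.73), ([172.0, 231.0], 0.4)]
clipbox [([484.0, 301.0], 0.64)]
docker []
scraper [([108.0, 282.0], 0.96)]
top {'fx': 515.521, 'fy': 515.521, 'cx': 317.746, 'cy': 239.749, 'k1': -0.05, 'R': [[0.017, -1.0, 0.008], [-0.999, -0.017, -0.049], [0.049, -0.008, -0.999]], 't': [0.02, 0.517, 1.383]} 0.9959830729166667 1.4123764
jar [([378.0, 200.0], 0.72)]
weight_mid [([273.0, 190.0], 0.71)]
collar_mid [([149.0, 264.0], 0.88), ([211.0, 270.0], 0.78), ([215.0, 340.0], 0.71), ([482.0, 205.0], 0.25)]
lid_mid [([452.0, 281.0], 0.94)]
airlock_mid [([314.0, 266.0], 0.63)]
clipbox [([176.0, 195.0], 0.66)]
docker [([317.0, 135.0], 0.79)]
scraper []
wrist {'fx': 418.435, 'fy': 418.435, 'cx': 325.654, 'cy': 240.216, 'k1': -0.076, 'R': [[0.228, -0.974, 0.0], [-0.936, -0.219, 0.277], [-0.269, -0.063, -0.961]], 't': [-0.626, -0.034, 0.389]} 0.9961393229166666 0.36584017
```

View pics/scene0.png

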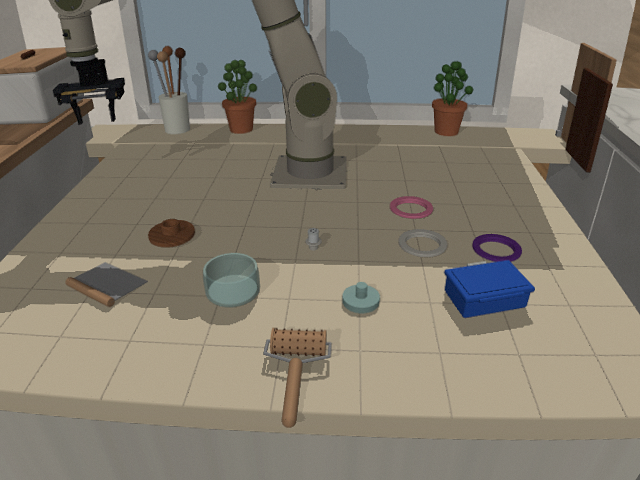

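View pics/top0.png

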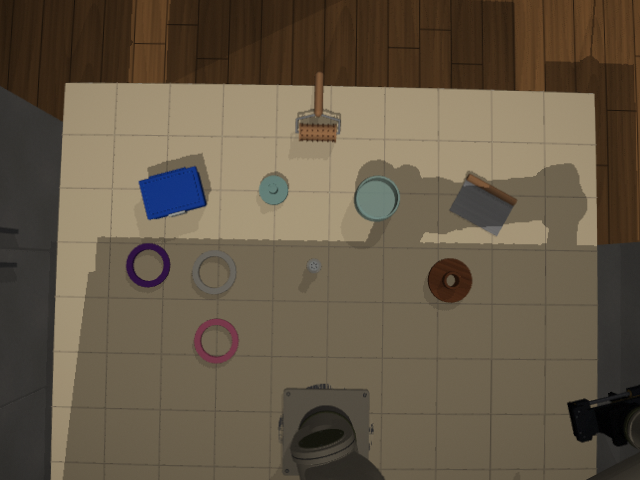

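View pics/wrist0.png

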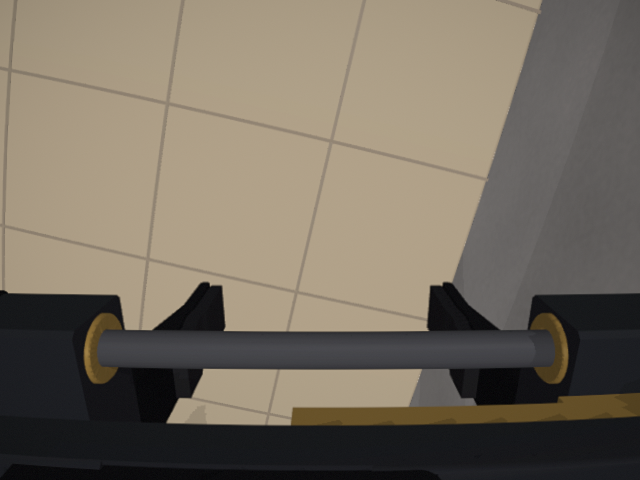

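The scene and top views show the jar at top (376,199), the weight at (273,190), the pale collar at (214,273) and the lid at (450,280). The airlock is at (313,266). Collar look-alikes are the purple ring at (149,264) and the pink ring at (216,341). The pale one is the target. Next I'll triangulate.

```bash
cat >> h.py <<'E'
def ray(c,uv,info=None):
    i=info or camera_info(c)
    K=np.array([[i['fx'],0,i['cx']],[0,i['fy'],i['cy']],[0,0,1.]])
    x=(uv[0]-i['cx'])/i['fx'];y=(uv[1]-i['cy'])/i['fy']
    a,b=x,y
    for _ in range(20):
        s=1+i['k1']*(a*a+b*b); a,b=x/s,y/s
    R=np.array(i['R']);t=np.array(i['t'])
    return -R.T@t, R.T@np.array([a,b,1.])
def atz(c,uv,z,info=None):
    o,d=ray(c,uv,info); return o+d*(z-o[2])/d[2]
def tri(obs):
    A=np.zeros((3,3));b=np.zeros(3);P=[]
    for o,d in obs:
        d=d/np.linalg.norm(d);M=np.eye(3)-np.outer(d,d);A+=M;b+=M@o
    X=np.linalg.solve(A,b)
    return X,[np.linalg.norm((np.eye(3)-np.outer(d,d)/(d@d))@(X-o)) for o,d in obs]
def cloud(c,depth,info=None):
    i=info or camera_info(c)
    v,u=np.mgrid[0:480,0:640]
    x=(u-i['cx'])/i['fx'];y=(v-i['cy'])/i['fy'];a,b=x.copy(),y.copy()
    for _ in range(10):
        s=1+i['k1']*(a*a+b*b); a,b=x/s,y/s
    pc=np.stack([a,b,np.ones_like(a)],-1)*depth[...,None]
    return (pc-np.array(i['t']))@np.array(i['R'])
def project(c,X,info=None):
    i=info or camera_info(c)
    p=np.array(i['R'])@X+np.array(i['t']);a,b=p[:2]/p[2];s=1+i['k1']*(a*a+b*b)
    return np.array([i['fx']*a*s+i['cx'],i['fy']*b*s+i['cy']])
E
python3 - <<'E'
from h import *
names=['jar','weight_mid','collar_mid','lid_mid','airlock_mid','clipbox']
M={};C={}
for c in ['scene','top']:
    p,d=capture(c); C[c]=cloud(c,d)
    big=cv2.resize(p[100:380,100:560],None,fx=1.7,fy=1.7,interpolation=cv2.INTER_CUBIC)
    save(c+'_crop',big)
    for n in names: M[c,n]=regions_of(c,n); M[c,n,'m']=mark_of(c,n)
tp={'jar':(376,199),'weight_mid':(273,190),'collar_mid':(214,273),'lid_mid':(450,280),'airlock_mid':(313,266),'clipbox':(175,195)}
sp={'jar':(232,280),'weight_mid':(361,297),'collar_mid':(423,243),'lid_mid':(172,232),'airlock_mid':(314,238),'clipbox':(488,289)}
for n in names:
    obs=[]
    for c,q in(('scene',sp[n]),('top',tp[n])):
        l=[r for r in M[c,n,'m'] if np.hypot(*(np.array(r['position'])-q))<25]
        if l: obs.append(ray(c,l[0]['position']))
        else: print('no mark',c,n)
    if len(obs)==2: X,e=tri(obs); print(n,'tri',np.round(X,4),np.round(e,4))
    for c,q in(('scene',sp[n]),('top',tp[n])):
        l=[r for r in M[c,n] if np.hypot(*(np.array(r['position'])-q))<25]
        if not l: continue
        P=C[c][l[0]['region']]
        zz=np.percentile(P[:,2],[2,25,50,75,98]); 
        print('  ',c,len(P),'z pct',np.round(zz,3),'xy ext',np.round(np.percentile(P[:,:2],[3,97],axis=0),3).tolist())
        if c=='top':
            cs,_=cv2.findContours(l[0]['region'].astype(np.uint8),0,1);cc=max(cs,key=len)
            print('   circ',cv2.minEnclosingCircle(cc))
E
```

```text
jar tri [ 0.6327 -0.1323  0.0036] [0.0007 0.0007]
   scene 2576 z pct [0.005 0.02  0.037 0.053 0.065] xy ext [[0.575, -0.179], [0.689, -0.07]]
   top 1639 z pct [-0.     0.005  0.008  0.045  0.067] xy ext [[0.576, -0.178], [0.683, -0.071]]
   circ ((376.5, 198.0), 23.436182022094727)
weight_mid tri [0.6431 0.1523 0.0071] [0.0025 0.0025]
   scene 904 z pct [0.001 0.014 0.016 0.018 0.045] xy ext [[0.622, 0.117], [0.689, 0.184]]
   top 622 z pct [0.01  0.014 0.016 0.019 0.047] xy ext [[0.617, 0.119], [0.685, 0.185]]
   circ ((273.1428527832031, 189.85714721679688), 14.463281631469727)
no mark scene collar_mid
   scene 756 z pct [0.    0.011 0.014 0.015 0.017] xy ext [[0.371, 0.252], [0.483, 0.362]]
   top 742 z pct [0.003 0.011 0.014 0.016 0.02 ] xy ext [[0.371, 0.254], [0.479, 0.359]]
   circ ((214.47561645507812, 271.54876708984375), 22.151241302490234)
lid_mid tri [ 0.4181 -0.3278  0.0303] [0.0021 0.0021]
   scene 1017 z pct [0.011 0.019 0.021 0.027 0.045] xy ext [[0.374, -0.38], [0.472, -0.275]]
   top 1511 z pct [0.003 0.018 0.02  0.023 0.046] xy ext [[0.363, -0.382], [0.468, -0.276]]
   circ ((449.6121826171875, 279.72808837890625), 22.881732940673828)
no mark scene airlock_mid
   scene 244 z pct [0.004 0.021 0.03  0.046 0.053] xy ext [[0.438, 0.024], [0.465, 0.055]]
   top 189 z pct [-0.001  0.02   0.025  0.05   0.055] xy ext [[0.43, 0.022], [0.465, 0.057]]
   circ ((313.28570556640625, 264.9285583496094), 7.987666130065918)
clipbox tri [0.638  0.4154 0.0024] [0.0003 0.0003]
   scene 3784 z pct [0.007 0.034 0.056 0.059 0.062] xy ext [[0.584, 0.338], [0.699, 0.493]]
   top 2673 z pct [0.001 0.055 0.057 0.06  0.064] xy ext [[0.575, 0.34], [0.691, 0.493]]
   circ ((172.3408660888672, 192.48464965820312), 35.26353454589844)
```

View pics/top_crop.png

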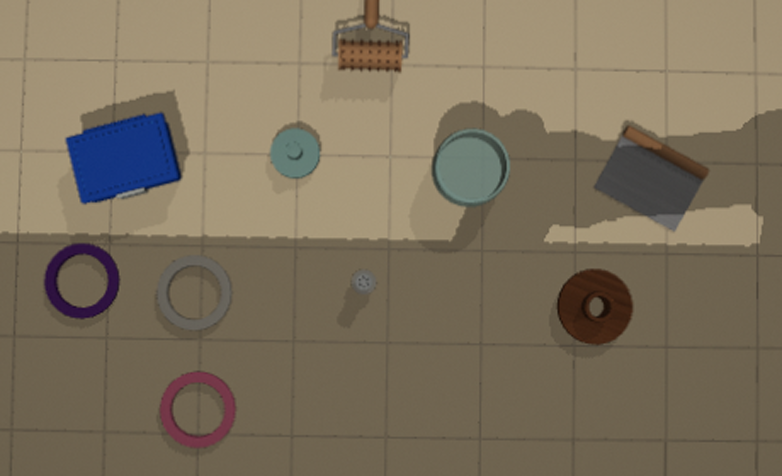

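Run:
```python
import workcell; print([n for n in dir(workcell) if n[0]!='_'])
print(getattr(workcell,'grasp_offset',None))
from h import *
s=sense();i=camera_info('wrist');R=np.array(i['R']);t=np.array(i['t']);T=np.array(s['eef_rot'])
print('cam in tool',T.T@(-R.T@t-s['ee_pos']),'\naxes',np.round(T.T@R.T,3))
C={}
for c in ['scene','top']:
    p,d=capture(c);C=cloud(c,d).reshape(-1,3)
    def circ(cx,cy,r,z0,z1,name):
        m=(np.hypot(C[:,0]-cx,C[:,1]-cy)<r)&(C[:,2]>z0)&(C[:,2]<z1);P=C[m]
        if len(P)<5: print(c,name,len(P));return
        (a,b),q=cv2.minEnclosingCircle(P[:,:2].astype(np.float32))
        print(c,name,len(P),'mean',np.round(P.mean(0),4),'circ',round(a,4),round(b,4),round(q,4),'ztop',np.round(np.percentile(P[:,2],95),4))
    circ(.632,-.125,.075,.056,.07,'jar rim')
    circ(.651,.151,.05,.011,.024,'weight disc')
    circ(.651,.151,.03,.034,.06,'weight knob')
    circ(.425,.307,.075,.01,.022,'collar')
    circ(.418,-.329,.075,.012,.027,'lid disc'); circ(.418,-.329,.035,.036,.05,'lid neck')
    circ(.45,.04,.03,.03,.06,'airlock top')
    circ(.45,.04,.15,-.03,.004,'table')
    m=(C[:,0]>.65)&(C[:,0]<1.1)&(C[:,1]>-.06)&(C[:,1]<.12)&(C[:,2]>.02)&(C[:,2]<.09);print('docker',np.percentile(C[m],[2,98],axis=0).round(3).tolist())
```

```text
['PlanningError', 'camera_info', 'capture', 'find_in', 'grasp_offset', 'job_done', 'mark_of', 'regions_of', 'sense']
0.0187
cam in tool [ 0.07522281  0.00035533 -0.1613197 ] 
axes [[ 0.    -0.961 -0.277]
 [ 1.     0.     0.   ]
 [-0.    -0.277  0.961]]
scene jar rim 549 mean [ 0.633  -0.1261  0.0619] circ 0.6302 -0.1252 0.0609 ztop 0.0657
scene weight disc 615 mean [0.6592 0.1517 0.0161] circ 0.6509 0.152 0.0419 ztop 0.019
scene weight knob 107 mean [0.6544 0.1527 0.0421] circ 0.6532 0.1523 0.0143 ztop 0.0457
scene collar 586 mean [0.4297 0.3069 0.014 ] circ 0.4252 0.3077 0.0637 ztop 0.0163
scene lid disc 734 mean [ 0.4307 -0.324   0.0202] circ 0.4145 -0.3316 0.0638 ztop 0.0236
scene lid neck 159 mean [ 0.4169 -0.3293  0.0422] circ 0.4171 -0.3284 0.0279 ztop 0.0462
scene airlock top 126 mean [0.452  0.0389 0.0443] circ 0.4471 0.0402 0.0159 ztop 0.0519
scene table 6131 mean [0.4643 0.0412 0.0006] circ 0.45 0.04 0.15 ztop 0.0027
docker [[0.796, -0.021, 0.021], [0.965, 0.091, 0.049]]
top jar rim 323 mean [ 0.6299 -0.126   0.0633] circ 0.63 -0.126 0.0587 ztop 0.0679
top weight disc 569 mean [0.6514 0.1531 0.0163] circ 0.6521 0.1529 0.0405 ztop 0.0207
top weight knob 67 mean [0.6514 0.153  0.0432] circ 0.6515 0.1532 0.0117 ztop 0.0473
top collar 688 mean [0.4264 0.3088 0.0144] circ 0.4219 0.3132 0.0653 ztop 0.019
top lid disc 1292 mean [ 0.4145 -0.3281  0.0198] circ 0.4143 -0.33 0.061 ztop 0.0248
top lid neck 131 mean [ 0.414  -0.3301  0.043 ] circ 0.4144 -0.3299 0.024 ztop 0.0475
top airlock top 82 mean [0.4476 0.0395 0.0506] circ 0.4477 0.0397 0.0133 ztop 0.0549
top table 8384 mean [ 0.4493  0.0402 -0.0005] circ 0.4501 0.04 0.15 ztop 0.0033
docker [[0.788, -0.021, 0.021], [0.962, 0.093, 0.05]]
```

```bash
cat >> h.py <<'E'
def Rt(yaw):
    y=np.deg2rad(yaw);c,s=np.cos(y),np.sin(y)
    return np.array([[c,s,0],[s,-c,0],[0,0,-1.]])
def go(X,yaw=90):
    from scipy.spatial.transform import Rotation as Ro
    s=sense();T=np.array(s['eef_rot']);d=T.T@(np.array(X)-s['ee_pos'])
    rv=Ro.from_matrix(T.T@Rt(yaw)).as_rotvec()
    print('t',round(s['t'],2),'pos',np.round(s['ee_pos'],4),'open',round(float(s['opening']),4),'F',np.round(s['contact_force'],2),'shift',np.round(d/.3,4),'turn',np.round(rv/(np.pi/2),4))
E
python3 -c "
from h import *
go([.652,.153,.2])"
```

```text
t 2.35 pos [ 0.1424 -0.6086  0.2226] open 0.0869 F [-0.78 -0.52 -0.16] shift [ 2.2323 -2.085   0.0752] turn [ 1.000e-04  0.000e+00 -8.537e-01]
```

>>> arm_command --commands '[[[0.05,-0.05,0],[0,0,-0.03],0],[[0.15,-0.14,0],[0,0,-0.1],0],[[0.25,-0.23,0],[0,0,-0.17],0],[[0.35,-0.33,0],[0,0,-0.24],0],[[0.45,-0.42,0],[0,0,-0.31],0],[[0.55,-0.51,0],[0,0,-0.38],0],[[0.65,-0.6,0],[0,0,-0.44],0],[[0.75,-0.7,0],[0,0,-0.5],0]]'

```text
t: 3.02
ee_pos: [0.314, -0.352, 0.2228]
eef_rot: [[0.524, 0.852, 0.0], [0.852, -0.524, -0.001], [-0.001, 0.001, -1.0]]
contact_force: [0.8, -0.5, 0.3]
opening: 0.0871
```

```bash
python3 -c "
from h import *
go([.652,.153,.2])"
```

```text
t 3.02 pos [ 0.314  -0.352   0.2228] open 0.0871 F [ 0.85 -0.46  0.33] shift [2.024  0.0784 0.0747] turn [ 3.000e-04  5.000e-04 -3.508e-01]
```

>>> arm_command --commands '[[[0.12,0,0.0],[0,0,-0.05],60],[[0.24,0.01,0.01],[0,0,-0.1],60],[[0.36,0.01,0.02],[0,0,-0.15],60],[[0.48,0.02,0.02],[0,0,-0.2],60],[[0.6,0.02,0.03],[0,0,-0.25],60],[[0.72,0.03,0.03],[0,0,-0.3],60],[[0.84,0.03,0.04],[0,0,-0.35],60],[[0.96,0.04,0.04],[0,0,-0.35],60]]'

```text
t: 3.68
ee_pos: [0.4757, -0.1134, 0.2105]
eef_rot: [[0.001, 1.0, 0.0], [1.0, -0.001, -0.001], [-0.001, 0.0, -1.0]]
contact_force: [1.0, -1.3, 0.4]
opening: 0.0666
```

```bash
python3 -c "
from h import *
go([.652,.153,.2])"
```

```text
t 3.68 pos [ 0.4757 -0.1134  0.2105] open 0.0666 F [ 0.98 -1.29  0.36] shift [0.8885 0.587  0.0346] turn [ 0.0001  0.0003 -0.0005]
```

>>> arm_command --commands '[[[0.1,0.08,0.0],[0,0,0],120],[[0.2,0.16,0.01],[0,0,0],120],[[0.3,0.24,0.02],[0,0,0],120],[[0.4,0.32,0.03],[0,0,0],120],[[0.5,0.42,0.03],[0,0,0],120],[[0.6,0.5,0.03],[0,0,0],120],[[0.7,0.587,0.03],[0,0,0],120],[[0.7,0.587,0.03],[0,0,0],120]]'

```text
t: 4.35
ee_pos: [0.654, 0.1019, 0.1997]
eef_rot: [[-0.001, 1.0, -0.002], [1.0, 0.002, 0.005], [0.005, -0.002, -1.0]]
contact_force: [-0.3, 1.0, -0.2]
opening: 0.0464
```

```bash
cat >> h.py <<'E'
def wshot(name,cls=None):
    info=camera_info('wrist');p,d=capture('wrist');save(name,p)
    print('moved?',np.abs(np.array(camera_info('wrist')['t'])-info['t']).max().round(5))
    C=cloud('wrist',d,info).reshape(-1,3)
    return info,p,d,C
def fit(C,cx,cy,r,z0,z1,name=''):
    m=(np.hypot(C[:,0]-cx,C[:,1]-cy)<r)&(C[:,2]>z0)&(C[:,2]<z1);P=C[m]
    if len(P)<5: print(name,len(P));return
    (a,b),q=cv2.minEnclosingCircle(P[:,:2].astype(np.float32))
    h=cv2.convexHull(P[:,:2].astype(np.float32))[:,0]
    A=np.c_[2*h,np.ones(len(h))];k=np.linalg.lstsq(A,(h**2).sum(1),rcond=None)[0]
    print(name,len(P),'mec',round(a,4),round(b,4),round(q,4),'ls',np.round(k[:2],4),np.sqrt(k[2]+k[:2]@k[:2]).round(4),'z med/95',np.round(np.percentile(P[:,2],[50,95]),4))
E
python3 -c "
from h import *
go([.652,.153,.2])
i,p,d,C=wshot('w1')
fit(C,.652,.153,.06,.010,.022,'disc');fit(C,.652,.153,.03,.036,.06,'knob')
for r in mark_of('wrist','weight_mid'): print(r['position'],r['confidence'],atz('wrist',r['position'],.022,i))
"
```

```text
t 4.35 pos [0.654  0.1019 0.1997] open 0.0464 F [-0.29  0.95 -0.24] shift [ 0.1704 -0.0065 -0.0003] turn [-0.0011 -0.0031  0.001 ]
moved? 0.00251
disc 6677 mec 0.6503 0.1527 0.0403 ls [0.6502 0.1525] 0.0397 z med/95 [0.0151 0.0164]
knob 815 mec 0.6501 0.1527 0.0122 ls [0.6502 0.1527] 0.0119 z med/95 [0.043  0.0444]
[326.6, 154.4] 0.56 [0.65383214 0.15171546 0.022     ]
```

View pics/w1.png

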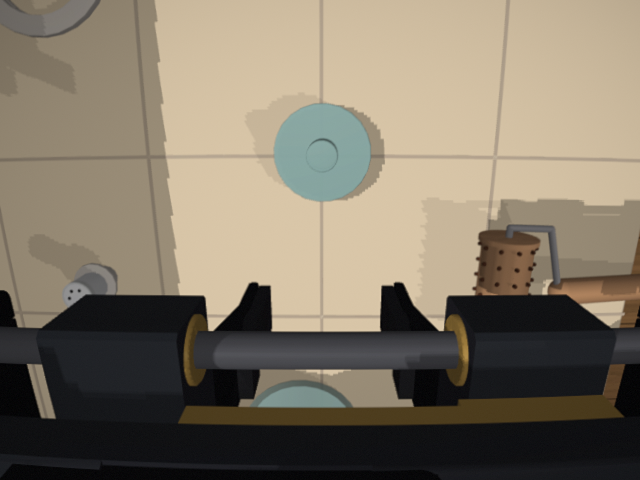

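The wrist view shows the weight at (322,152) with its knob up. The docker is at (507,265) to the right and the airlock at lower left.

```bash
python3 -c "
from h import *
i,p,d,C=wshot('w2')
fit(C,.652,.153,.06,.010,.022,'disc');fit(C,.652,.153,.03,.036,.06,'knob');fit(C,.65,.15,.1,-.02,.005,'table')
go([.651,.1525,.021])
"
```

```text
moved? 0.00073
disc 6773 mec 0.6503 0.1527 0.0401 ls [0.6502 0.1526] 0.0398 z med/95 [0.0151 0.0164]
knob 824 mec 0.65 0.1527 0.0122 ls [0.6503 0.1528] 0.0119 z med/95 [0.043  0.0444]
table 36012 mec 0.65 0.1499 0.1001 ls [0.65 0.15] 0.0999 z med/95 [-0.0008  0.0005]
t 4.5 pos [0.6526 0.0941 0.201 ] open 0.0463 F [-0.87 -0.7  -0.59] shift [ 0.1947 -0.0058  0.6001] turn [-0.0005  0.     -0.0032]
```

>>> arm_command --commands '[[[0.06,0,0.08],[0,0,-0.003],120],[[0.12,0,0.16],[0,0,-0.003],120],[[0.17,-0.01,0.24],[0,0,-0.003],120],[[0.195,-0.01,0.32],[0,0,-0.003],120],[[0.195,-0.008,0.4],[0,0,-0.003],120],[[0.195,-0.008,0.4],[0,0,-0.003],120],[[0.195,-0.008,0.4],[0,0,-0.003],120],[[0.195,-0.008,0.4],[0,0,-0.003],120]]'

```text
t: 5.17
ee_pos: [0.6515, 0.151, 0.0835]
eef_rot: [[0.003, 1.0, 0.002], [1.0, -0.003, -0.0], [-0.0, 0.002, -1.0]]
contact_force: [0.6, 0.7, 1.3]
opening: 0.0464
```

```bash
python3 -c "
from h import *
go([.6503,.1526,.020])
i,p,d,C=wshot('w3')
fit(C,.652,.153,.03,.036,.05,'knob')
go([.6503,.1526,.020])
"
```

```text
t 5.17 pos [0.6515 0.151  0.0835] open 0.0464 F [0.62 0.71 1.28] shift [ 0.0054 -0.0046  0.2117] turn [ 0.0014  0.0002 -0.002 ]
moved? 0.00035
knob 1717 mec 0.6502 0.153 0.0122 ls [0.6503 0.1528] 0.0119 z med/95 [0.0431 0.0442]
t 5.22 pos [0.6518 0.1514 0.0838] open 0.0463 F [-0.01 -0.13  0.77] shift [ 0.004  -0.0055  0.2128] turn [ 0.0019 -0.     -0.0018]
```

View pics/w3.png

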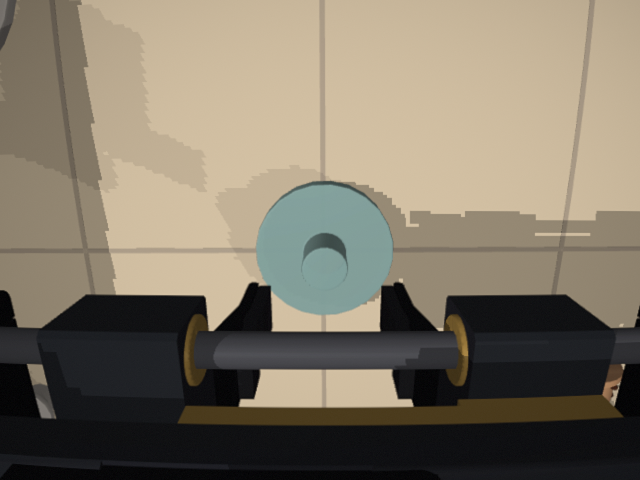

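The view shows the knob at (325,265), centred between the fingers. Descending to grasp.

>>> arm_command --commands '[[[0.003,-0.005,0.05],[0,0,0],120],[[0.005,-0.005,0.1],[0,0,0],120],[[0.005,-0.005,0.15],[0,0,0],120],[[0.005,-0.005,0.19],[0,0,0],120],[[0.005,-0.005,0.213],[0,0,0],120],[[0.005,-0.005,0.213],[0,0,0],120],[[0.005,-0.005,0.213],[0,0,0],120],[[0.005,-0.005,0.213],[0,0,0],120]]' --squeeze 25

```text
t: 5.88
ee_pos: [0.6492, 0.1538, 0.0174]
eef_rot: [[0.001, 1.0, -0.0], [1.0, -0.001, -0.0], [-0.0, -0.0, -1.0]]
contact_force: [-0.0, -0.7, -0.0]
opening: 0.0459
```

>>> arm_command --commands '[[[0,0,0],[0,0,0],200],[[0,0,0],[0,0,0],230],[[0,0,0],[0,0,0],230],[[0,0,0],[0,0,0],230],[[0,0,0],[0,0,0],230],[[0,0,0],[0,0,0],230],[[0,0,0],[0,0,0],230],[[0,0,0],[0,0,0],230]]' --squeeze 25

```text
t: 6.55
ee_pos: [0.6493, 0.1538, 0.0177]
eef_rot: [[0.001, 1.0, 0.0], [1.0, -0.001, -0.0], [-0.0, 0.0, -1.0]]
contact_force: [0.5, 0.6, -0.5]
opening: 0.0232
```

```bash
python3 -c "
from h import *
go([.6300,-.1257,.15])
"
```

```text
t 6.55 pos [0.6493 0.1538 0.0177] open 0.0232 F [ 0.55  0.59 -0.48] shift [-0.9317 -0.0629 -0.441 ] turn [ 0.0002  0.     -0.0008]
```

>>> arm_command --commands '[[[0,0,-0.04],[0,0,0],230],[[0,0,-0.1],[0,0,0],230],[[0,0,-0.18],[0,0,0],230],[[0,0,-0.26],[0,0,0],230],[[0,0,-0.34],[0,0,0],230],[[0,0,-0.41],[0,0,0],230],[[0,0,-0.44],[0,0,0],230],[[0,0,-0.44],[0,0,0],230]]'

```text
t: 7.22
ee_pos: [0.65, 0.1544, 0.1524]
eef_rot: [[0.001, 1.0, 0.004], [1.0, -0.001, 0.001], [0.001, 0.004, -1.0]]
contact_force: [0.1, -0.5, -2.3]
opening: 0.0237
```

>>> arm_command --commands '[[[-0.06,-0.005,0],[0,0,0],230],[[-0.15,-0.01,0],[0,0,0],230],[[-0.24,-0.015,0],[0,0,0],230],[[-0.33,-0.02,0],[0,0,0],230],[[-0.41,-0.03,0],[0,0,0],230],[[-0.47,-0.035,0],[0,0,0],230],[[-0.5,-0.035,0],[0,0,0],230],[[-0.5,-0.035,0],[0,0,0],230]]'

```text
t: 7.88
ee_pos: [0.6379, 0.0009, 0.1482]
eef_rot: [[0.005, 1.0, -0.002], [1.0, -0.005, -0.001], [-0.001, -0.002, -1.0]]
contact_force: [-0.1, 0.1, -2.6]
opening: 0.0234
```

```bash
python3 -c "
from h import *
go([.6300,-.1257,.15])
i,p,d,C=wshot('w4')
p,d=capture('scene');save('s4',p[180:330,150:450].repeat(2,0).repeat(2,1))
"
```

```text
t 7.88 pos [0.6379 0.0009 0.1482] open 0.0234 F [-0.06  0.12 -2.64] shift [-0.4221 -0.0245 -0.0053] turn [-0.0012  0.0008 -0.003 ]
moved? 0.0012
```

View pics/w4.png

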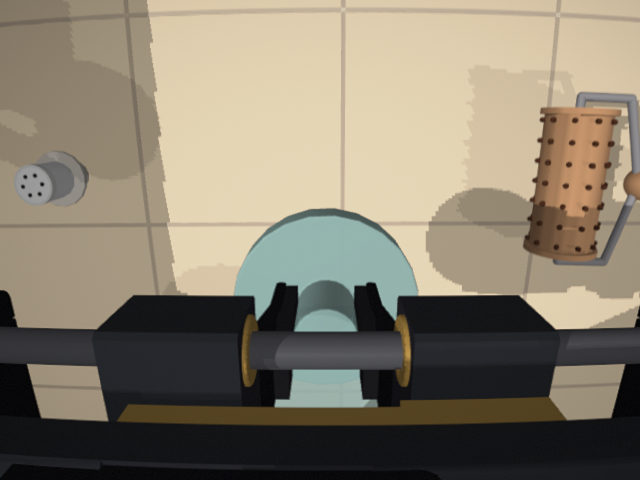

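View pics/s4.png

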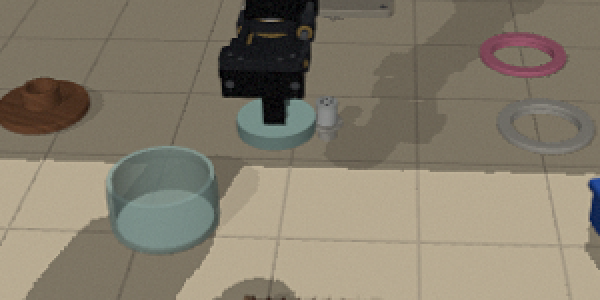

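The weight hangs level in the gripper at (325,290), and the jar at (162,200) in the scene crop is untouched. Moving over the jar.

>>> arm_command --commands '[[[-0.05,-0.005,0],[0,0,0],230],[[-0.13,-0.01,0],[0,0,0],230],[[-0.22,-0.015,0],[0,0,0],230],[[-0.31,-0.02,0],[0,0,0],230],[[-0.38,-0.02,0],[0,0,0],230],[[-0.42,-0.025,0],[0,0,0],230],[[-0.42,-0.025,0],[0,0,0],230],[[-0.42,-0.025,0],[0,0,0],230]]'

```text
t: 8.65
ee_pos: [0.6309, -0.1203, 0.1495]
eef_rot: [[-0.0, 1.0, -0.0], [1.0, 0.0, 0.001], [0.001, -0.0, -1.0]]
contact_force: [0.3, 1.1, -3.0]
opening: 0.0235
```

```bash
python3 -c "
from h import *
go([.6300,-.1257,.024])
for c in ['scene','top']:
  p,d=capture(c);C=cloud(c,d).reshape(-1,3)
  fit(C,.63,-.126,.075,.056,.07,c+' rim');fit(C,.64,-.14,.06,.12,.155,c+' weight')
go([.6300,-.1257,.024])
"
```

```text
t 8.65 pos [ 0.6309 -0.1203  0.1495] open 0.0235 F [ 0.34  1.05 -3.04] shift [-0.0184 -0.003   0.4182] turn [-0.0001 -0.0007  0.0001]
scene rim 549 mec 0.6301 -0.1279 0.0605 ls [ 0.6306 -0.1272] 0.0586 z med/95 [0.0624 0.0655]
scene weight 700 mec 0.6328 -0.1209 0.0422 ls [ 0.632  -0.1213] 0.0403 z med/95 [0.1477 0.1505]
top rim 111 mec 0.6295 -0.0982 0.0508 ls [ 0.6307 -0.1245] 0.0565 z med/95 [0.0636 0.068 ]
top weight 82 mec 0.6349 -0.0915 0.0255 ls [ 0.6352 -0.0932] 0.0163 z med/95 [0.1482 0.1518]
t 8.75 pos [ 0.6311 -0.1192  0.1497] open 0.0233 F [-0.53  0.56 -1.52] shift [-0.0224 -0.0037  0.419 ] turn [ 0.0001 -0.0008  0.0013]
```

>>> arm_command --commands '[[[-0.02,-0.004,0],[0,0,0],230],[[-0.022,-0.004,0.04],[0,0,0],230],[[-0.022,-0.004,0.1],[0,0,0],230],[[-0.022,-0.004,0.16],[0,0,0],230],[[-0.022,-0.004,0.22],[0,0,0],230],[[-0.022,-0.004,0.28],[0,0,0],230],[[-0.022,-0.004,0.33],[0,0,0],230],[[-0.022,-0.004,0.35],[0,0,0],230]]'

```text
t: 9.42
ee_pos: [0.628, -0.1284, 0.0415]
eef_rot: [[0.001, 1.0, -0.003], [1.0, -0.001, 0.001], [0.001, -0.003, -1.0]]
contact_force: [-0.1, -0.4, -3.2]
opening: 0.0234
```

>>> arm_command --commands '[[[0,0,0.01],[0,0,0],230],[[0,0,0.02],[0,0,0],230],[[0,0,0.03],[0,0,0],230],[[0,0,0.04],[0,0,0],230],[[0,0,0.045],[0,0,0],230],[[0,0,0.05],[0,0,0],230],[[0,0,0.05],[0,0,0],230],[[0,0,0.05],[0,0,0],230]]'

```text
t: 10.08
ee_pos: [0.6297, -0.1288, 0.0298]
eef_rot: [[0.001, 1.0, 0.0], [1.0, -0.001, -0.0], [-0.0, 0.0, -1.0]]
contact_force: [0.5, 0.2, -2.3]
opening: 0.0231
```

```bash
python3 -c "
from h import *
go([.6300,-.126,.0237])
p,d=capture('scene');save('s5',cv2.resize(p[200:320,160:320],None,fx=4,fy=4))
go([.6300,-.126,.0237])
"
```

```text
t 10.08 pos [ 0.6297 -0.1288  0.0298] open 0.0231 F [ 0.47  0.19 -2.28] shift [0.0092 0.0011 0.0204] turn [ 0.0001  0.0001 -0.0007]
t 10.13 pos [ 0.6297 -0.1288  0.0299] open 0.0233 F [-1.05  0.79 -3.29] shift [0.0092 0.0009 0.0206] turn [ 0.0002  0.0001 -0.0007]
```

View pics/s5.png

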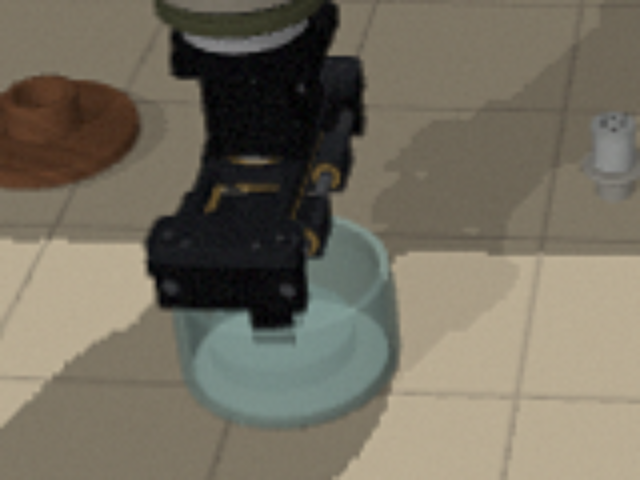

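The weight is inside the jar, just above its floor and clear of the walls. Lowering the last 6 mm.

>>> arm_command --commands '[[[0.004,0,0.002],[0,0,0],230],[[0.008,0,0.005],[0,0,0],230],[[0.009,0,0.008],[0,0,0],230],[[0.009,0,0.011],[0,0,0],230],[[0.009,0,0.014],[0,0,0],230],[[0.009,0,0.017],[0,0,0],230],[[0.009,0,0.019],[0,0,0],230],[[0.009,0,0.019],[0,0,0],230]]'

```text
t: 10.8
ee_pos: [0.6295, -0.1261, 0.0238]
eef_rot: [[0.001, 1.0, -0.0], [1.0, -0.001, 0.0], [0.0, -0.0, -1.0]]
contact_force: [-0.1, -0.4, -2.5]
opening: 0.0232
```

```bash
python3 -c "
from h import *
for k in range(3):
  go([.6300,-.126,.0237]); capture('top')
"
```

```text
t 10.8 pos [ 0.6295 -0.1261  0.0238] open 0.0232 F [-0.11 -0.4  -2.45] shift [0.0002 0.0016 0.0002] turn [-0.0001 -0.     -0.0007]
t 10.85 pos [ 0.6295 -0.1261  0.0238] open 0.0231 F [ 0.26  0.66 -2.59] shift [0.0003 0.0016 0.0005] turn [-0.0001  0.     -0.0008]
t 10.9 pos [ 0.6296 -0.1261  0.0239] open 0.0233 F [-0.37 -0.18 -2.24] shift [0.0004 0.0014 0.0008] turn [-0.      0.0001 -0.0007]
```

>>> arm_command --commands '[[[0,0,0.001],[0,0,0],230],[[0,0,0.002],[0,0,0],230],[[0,0,0.003],[0,0,0],230],[[0,0,0.004],[0,0,0],230],[[0,0,0.005],[0,0,0],230],[[0,0,0.006],[0,0,0],230],[[0,0,0.006],[0,0,0],230],[[0,0,0.006],[0,0,0],230]]'

```text
t: 11.62
ee_pos: [0.6297, -0.126, 0.0236]
eef_rot: [[0.001, 1.0, 0.0], [1.0, -0.001, -0.001], [-0.001, 0.0, -1.0]]
contact_force: [-7.7, 0.7, 11.2]
opening: 0.0234
```

```bash
python3 -c "
from h import *
for k in range(3):
  go([.6300,-.126,.0237]); capture('top')
"
```

```text
t 11.62 pos [ 0.6297 -0.126   0.0236] open 0.0234 F [-7.71  0.73 11.2 ] shift [ 0.0002  0.001  -0.0004] turn [ 0.0001  0.0005 -0.0007]
t 11.67 pos [ 0.6297 -0.1261  0.0236] open 0.0229 F [-6.26  0.   13.07] shift [ 0.0002  0.001  -0.0005] turn [ 0.0001  0.0005 -0.0007]
t 11.72 pos [ 0.6297 -0.126   0.0236] open 0.0233 F [-6.95  0.08 11.38] shift [ 0.0001  0.001  -0.0004] turn [ 0.0002  0.0005 -0.0007]
```

>>> arm_command --commands '[[[0,0,-0.002],[0,0,0],230],[[0,0,-0.004],[0,0,0],230],[[0,0,-0.004],[0,0,0],180],[[0,0,-0.004],[0,0,0],160],[[0,0,-0.004],[0,0,0],140],[[0,0,-0.004],[0,0,0],130],[[0,0,-0.004],[0,0,0],130],[[0,0,-0.004],[0,0,0],130]]'

```text
t: 12.43
ee_pos: [0.6296, -0.126, 0.0233]
eef_rot: [[0.001, 1.0, 0.0], [1.0, -0.001, -0.0], [-0.0, 0.0, -1.0]]
contact_force: [-1.0, -0.4, 0.7]
opening: 0.0414
```

```bash
python3 -c "
from h import *
go([.6300,-.126,.15])
p,d=capture('scene');save('s6',cv2.resize(p[200:320,160:320],None,fx=4,fy=4))
go([.6300,-.126,.15])
"
```

```text
t 12.43 pos [ 0.6296 -0.126   0.0233] open 0.0414 F [-1.01 -0.42  0.74] shift [ 1.000e-04  1.300e-03 -4.223e-01] turn [ 0.      0.     -0.0007]
t 12.48 pos [ 0.6296 -0.126   0.0233] open 0.0422 F [0.56 0.42 0.65] shift [ 1.000e-04  1.300e-03 -4.223e-01] turn [ 0.0001  0.     -0.0007]
```

View pics/s6.png

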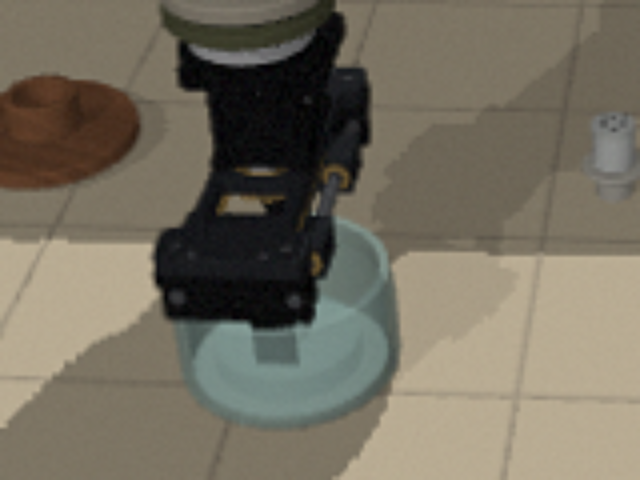

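The weight is released and the fingers are clear of the knob. I'll rise and measure the jar and weight with the wrist camera.

>>> arm_command --commands '[[[0,0,-0.03],[0,0,0],130],[[0,0,-0.1],[0,0,0],130],[[0,0,-0.2],[0,0,0],130],[[0,0,-0.32],[0,0,0],130],[[-0.05,0,-0.44],[0,0,0],100],[[-0.12,0,-0.54],[0,0,0],60],[[-0.18,0,-0.59],[0,0,0],60],[[-0.18,0,-0.59],[0,0,0],60]]'

```text
t: 13.15
ee_pos: [0.6308, -0.1852, 0.2055]
eef_rot: [[0.007, 1.0, 0.006], [1.0, -0.007, -0.004], [-0.004, 0.006, -1.0]]
contact_force: [0.2, -1.7, 0.5]
opening: 0.0608
```

```bash
python3 -c "
from h import *
capture('top')
go([.4255,.308,.15])
i,p,d,C=wshot('w5')
fit(C,.63,-.126,.075,.056,.07,'rim');fit(C,.63,-.126,.05,.017,.028,'disc');fit(C,.63,-.126,.03,.043,.06,'knob')
"
```

```text
t 13.2 pos [ 0.6301 -0.1827  0.203 ] open 0.0632 F [ 0.35 -0.91 -0.98] shift [ 1.6328 -0.6906  0.1708] turn [ 0.0023  0.0013 -0.003 ]
moved? 0.00142
rim 4605 mec 0.6292 -0.1265 0.0583 ls [ 0.6289 -0.1265] 0.0578 z med/95 [0.0628 0.0641]
disc 6895 mec 0.6287 -0.1271 0.0402 ls [ 0.6288 -0.1271] 0.0397 z med/95 [0.0211 0.0224]
knob 838 mec 0.6287 -0.1271 0.0122 ls [ 0.6288 -0.1271] 0.0119 z med/95 [0.049  0.0503]
```

View pics/w5.png

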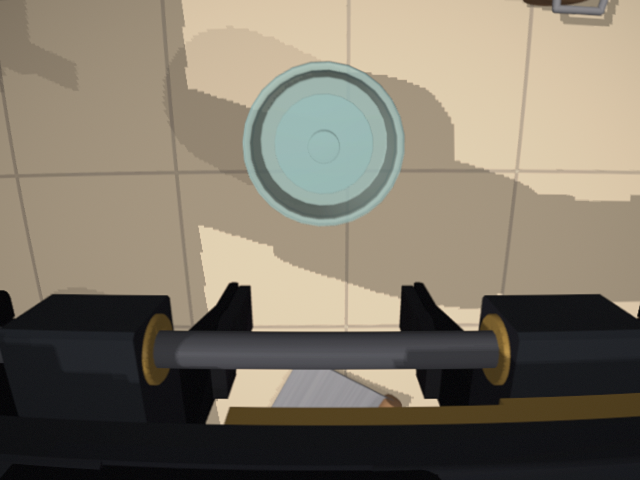

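The view shows the jar at (324,143) with the weight centred in it to within 1 mm. Now the collar.

>>> arm_command --commands '[[[0.05,-0.02,0],[0,0,0],120],[[0.16,-0.07,0],[0,0,0],120],[[0.28,-0.13,0],[0,0,0],120],[[0.4,-0.19,0],[0,0,0],120],[[0.52,-0.25,0],[0,0,0],120],[[0.64,-0.31,0],[0,0,0],120],[[0.76,-0.36,0],[0,0,0],120],[[0.88,-0.41,0],[0,0,0],120]]'

```text
t: 13.92
ee_pos: [0.5045, 0.0866, 0.1994]
eef_rot: [[-0.001, 1.0, -0.002], [1.0, 0.001, -0.001], [-0.001, -0.002, -1.0]]
contact_force: [1.3, 1.1, 0.4]
opening: 0.046
```

>>> arm_command --commands '[[[0.11,-0.05,0],[0,0,0],120],[[0.22,-0.1,0],[0,0,0],120],[[0.33,-0.16,0],[0,0,0],120],[[0.43,-0.22,0],[0,0,0],120],[[0.5,-0.26,0],[0,0,0],120],[[0.55,-0.28,0],[0,0,0],120],[[0.55,-0.28,0],[0,0,0],120],[[0.55,-0.28,0],[0,0,0],120]]'

```text
t: 14.58
ee_pos: [0.4216, 0.2501, 0.1996]
eef_rot: [[-0.002, 1.0, -0.001], [1.0, 0.002, -0.001], [-0.001, -0.001, -1.0]]
contact_force: [0.7, -2.3, 0.7]
opening: 0.046
```

```bash
python3 -c "
from h import *
capture('top')
i,p,d,C=wshot('w6')
fit(C,.4255,.308,.075,.010,.02,'collar');fit(C,.45,.04,.04,.04,.06,'airlock')
go([.374,.308,.06])
for r in mark_of('wrist','collar_mid'): print(r['position'],r['confidence'],atz('wrist',r['position'],.007,i))
"
```

```text
moved? 0.00016
collar 8254 mec 0.4246 0.3082 0.0602 ls [0.4246 0.3084] 0.0597 z med/95 [0.0131 0.0144]
airlock 0
t 14.68 pos [0.4228 0.2485 0.1997] open 0.0461 F [ 0.42 -0.51  0.15] shift [ 0.1986 -0.1626  0.4657] turn [-0.0006  0.0005 -0.0009]
```

View pics/w6.png

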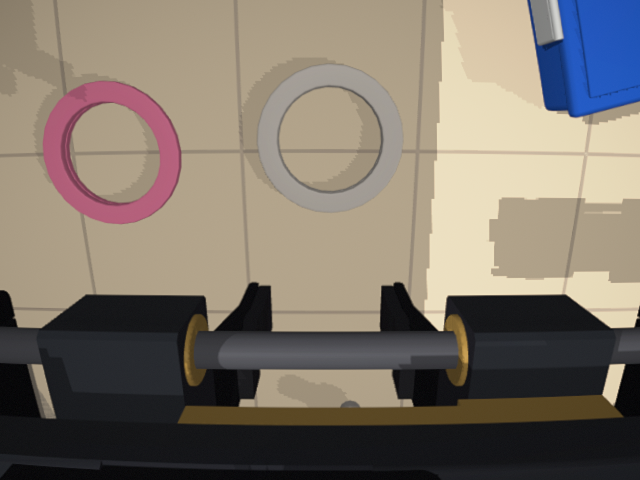

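The pale ring is at (330,138). The pink look-alike is at (112,152) and the box is at upper right. I'll pinch the ring's left, near-robot band.

>>> arm_command --commands '[[[0.06,-0.05,0.05],[0,0,0],120],[[0.12,-0.1,0.12],[0,0,0],120],[[0.17,-0.14,0.2],[0,0,0],120],[[0.199,-0.166,0.3],[0,0,0],120],[[0.199,-0.166,0.4],[0,0,0],120],[[0.199,-0.166,0.48],[0,0,0],120],[[0.199,-0.166,0.5],[0,0,0],120],[[0.199,-0.166,0.5],[0,0,0],120]]' --squeeze 10

```text
t: 15.4
ee_pos: [0.3726, 0.3077, 0.0489]
eef_rot: [[0.002, 1.0, -0.003], [1.0, -0.002, -0.002], [-0.002, -0.003, -1.0]]
contact_force: [0.7, 0.5, 0.7]
opening: 0.0459
```

```bash
python3 -c "
from h import *
capture('top')
i,p,d,C=wshot('w7')
fit(C,.4255,.308,.075,.010,.02,'collar')
go([.3731,.3083,.0045])
"
```

```text
moved? 0.00065
collar 13753 mec 0.4245 0.3088 0.06 ls [0.4245 0.3088] 0.0596 z med/95 [0.0131 0.0141]
t 15.5 pos [0.374  0.3091 0.0514] open 0.0458 F [ 0.59  0.5  -0.51] shift [-0.0027 -0.0031  0.1562] turn [ 0.0004 -0.0004 -0.0013]
```

View pics/w7.png

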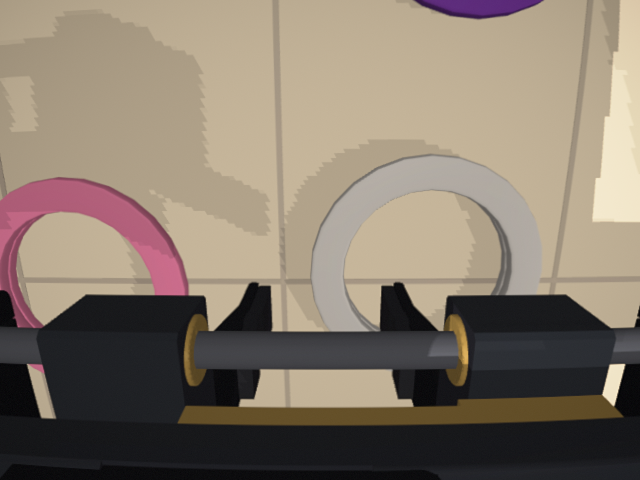

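>>> arm_command --commands '[[[-0.002,-0.003,0.04],[0,0,0],120],[[-0.002,-0.003,0.08],[0,0,0],120],[[-0.002,-0.003,0.11],[0,0,0],120],[[-0.002,-0.003,0.135],[0,0,0],120],[[-0.002,-0.003,0.148],[0,0,0],120],[[-0.002,-0.003,0.148],[0,0,0],120],[[-0.002,-0.003,0.148],[0,0,0],120],[[-0.002,-0.003,0.148],[0,0,0],120]]'

```text
t: 16.17
ee_pos: [0.3725, 0.3086, 0.0062]
eef_rot: [[0.001, 1.0, 0.0], [1.0, -0.001, 0.0], [0.0, 0.0, -1.0]]
contact_force: [0.5, -1.0, 0.4]
opening: 0.0466
```

```bash
python3 -c "
from h import *
go([.3731,.3085,.004])
"
```

```text
t 16.17 pos [0.3725 0.3086 0.0062] open 0.0466 F [ 0.53 -0.96  0.38] shift [-0.0005  0.002   0.0074] turn [ 0.0002 -0.0002 -0.0006]
```

>>> arm_command --commands '[[[0,0.002,0.004],[0,0,0],120],[[0,0.002,0.007],[0,0,0],120],[[0,0.002,0.007],[0,0,0],190],[[0,0.002,0.007],[0,0,0],230],[[0,0.002,0.007],[0,0,0],250],[[0,0.002,0.007],[0,0,0],250],[[0,0.002,0.007],[0,0,0],250],[[0,0.002,0.007],[0,0,0],250]]' --squeeze 12

```text
t: 16.83
ee_pos: [0.373, 0.3083, 0.0039]
eef_rot: [[0.001, 1.0, 0.0], [1.0, -0.001, -0.0], [-0.0, 0.0, -1.0]]
contact_force: [-0.2, 0.0, 0.2]
opening: 0.0171
```

>>> arm_command --commands '[[[0,0,-0.02],[0,0,0],250],[[0,0,-0.05],[0,0,0],250],[[0,0,-0.1],[0,0,0],250],[[0,0,-0.17],[0,0,0],250],[[0,0,-0.24],[0,0,0],250],[[0,0,-0.3],[0,0,0],250],[[0,0,-0.34],[0,0,0],250],[[0,0,-0.34],[0,0,0],250]]'

```text
t: 17.5
ee_pos: [0.3741, 0.3093, 0.1085]
eef_rot: [[0.001, 1.0, 0.004], [1.0, -0.001, 0.002], [0.002, 0.004, -1.0]]
contact_force: [-0.1, 0.8, -0.8]
opening: 0.0168
```

```bash
cat >> h.py <<'E'
def plane(C,cx,cy,r,z0,z1,name=''):
    m=(np.hypot(C[:,0]-cx,C[:,1]-cy)<r)&(C[:,2]>z0)&(C[:,2]<z1);P=C[m]
    A=np.c_[P[:,:2]-[cx,cy],np.ones(len(P))]
    k=np.linalg.lstsq(A,P[:,2],rcond=None)[0];res=A@k-P[:,2];g=abs(res)<.004
    k=np.linalg.lstsq(A[g],P[g,2],rcond=None)[0];print(name,len(P),'slope xy',np.round(k[:2],3),'z0',round(k[2],4))
E
python3 -c "
from h import *
capture('top')
go([.3731,.3085,.1])
i,p,d,C=wshot('w8')
z=sense()['ee_pos'][2]
fit(C,.4245,.309,.075,z-.005,z+.02,'collar');plane(C,.4245,.309,.075,z-.01,z+.03)
p,d=capture('scene');C=cloud('scene',d).reshape(-1,3)
fit(C,.4245,.309,.075,z-.005,z+.02,'collar');plane(C,.4245,.309,.068,z-.005,z+.02)
save('s8',cv2.resize(p[150:300,330:530],None,fx=3,fy=3))
"
```

```text
t 17.55 pos [0.3736 0.3086 0.1069] open 0.0168 F [-0.18  0.28 -1.87] shift [-0.0005 -0.0019  0.0231] turn [ 0.0015 -0.0004 -0.0009]
moved? 0.00067
collar 22634 mec 0.4196 0.3107 0.0647 ls [0.4232 0.31  ] 0.0601 z med/95 [0.1159 0.1172]
 23384 slope xy [-0.008  0.003] z0 0.1158
collar 742 mec 0.4225 0.3051 0.0658 ls [0.4237 0.3075] 0.0612 z med/95 [0.1158 0.119 ]
 741 slope xy [-0.011  0.004] z0 0.1159
```

View pics/w8.png

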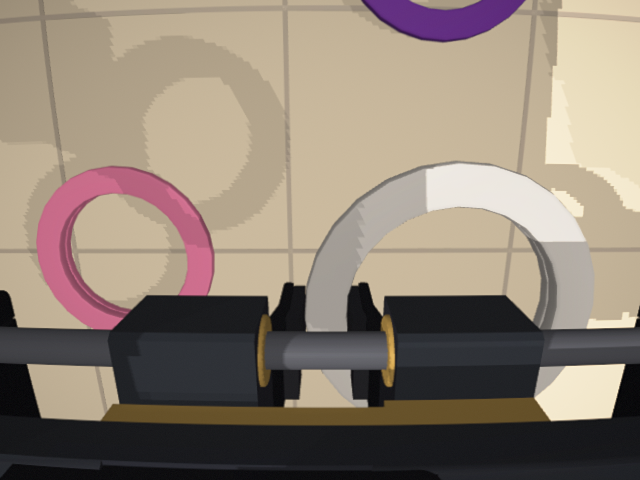

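View pics/s8.png

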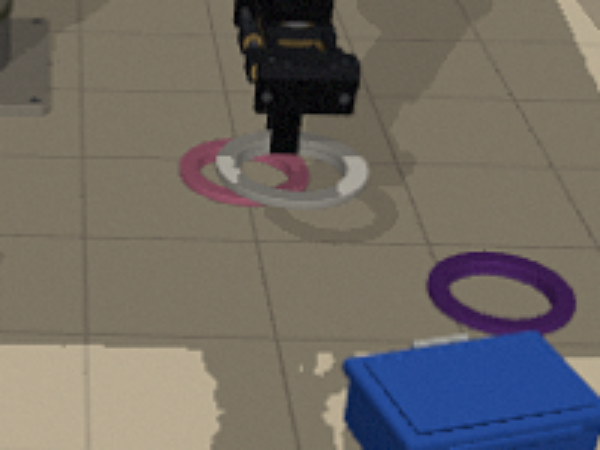

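The ring is held level (slope about 0.01) at (450,290). Carrying it to the jar.

>>> arm_command --commands '[[[-0.04,0.02,-0.01],[0,0,0],250],[[-0.12,0.06,-0.02],[0,0,0],250],[[-0.23,0.11,-0.02],[0,0,0],250],[[-0.34,0.16,-0.02],[0,0,0],250],[[-0.45,0.21,-0.02],[0,0,0],250],[[-0.56,0.26,-0.02],[0,0,0],250],[[-0.67,0.31,-0.02],[0,0,0],250],[[-0.78,0.36,-0.02],[0,0,0],250]]'

```text
t: 18.32
ee_pos: [0.4804, 0.0722, 0.1107]
eef_rot: [[0.001, 1.0, -0.002], [1.0, -0.001, -0.0], [-0.0, -0.002, -1.0]]
contact_force: [1.0, 0.3, 0.2]
opening: 0.0172
```

>>> arm_command --commands '[[[-0.11,0.05,0],[0,0,0],250],[[-0.22,0.1,0],[0,0,0],250],[[-0.33,0.15,0],[0,0,0],250],[[-0.43,0.2,0],[0,0,0],250],[[-0.52,0.25,0],[0,0,0],250],[[-0.59,0.28,0],[0,0,0],250],[[-0.62,0.3,0],[0,0,0],250],[[-0.62,0.3,0],[0,0,0],250]]'

```text
t: 18.98
ee_pos: [0.5705, -0.114, 0.1103]
eef_rot: [[0.004, 1.0, -0.002], [1.0, -0.004, 0.0], [0.0, -0.002, -1.0]]
contact_force: [-0.4, 0.1, -1.2]
opening: 0.0173
```

```bash
python3 -c "
from h import *
capture('top');capture('top')
go([.578,-.127,.08])
i,p,d,C=wshot('w9')
s=sense()['ee_pos'];z=s[2]
for n,C in (('wrist',C),('scene',None),('top',None)):
  if C is None:
    p,d=capture(n);C=cloud(n,d).reshape(-1,3)
    if n=='scene': save('s9',cv2.resize(p[180:320,160:320],None,fx=4,fy=4))
  fit(C,s[0]+.0508,s[1],.066,z+.005,z+.015,n+' collar');plane(C,s[0]+.0508,s[1],.066,z+.002,z+.017);fit(C,.63,-.126,.065,.055,.07,n+' rim')
"
```

```text
t 19.08 pos [ 0.5699 -0.1101  0.111 ] open 0.0173 F [ 0.34  1.41 -1.77] shift [-0.0564  0.0272  0.1032] turn [-0.0009 -0.0009  0.0001]
moved? 0.00014
wrist collar 20782 mec 0.6177 -0.1087 0.063 ls [ 0.6196 -0.1086] 0.0601 z med/95 [0.1198 0.1211]
 21488 slope xy [-0.011  0.003] z0 0.1196
wrist rim 1579 mec 0.6663 -0.1091 0.0364 ls [ 0.6436 -0.1204] 0.0424 z med/95 [0.0626 0.0639]
scene collar 830 mec 0.6194 -0.1086 0.0643 ls [ 0.6205 -0.1086] 0.0611 z med/95 [0.121  0.1233]
 936 slope xy [-0.015  0.001] z0 0.1208
scene rim 451 mec 0.6306 -0.1265 0.0598 ls [ 0.6313 -0.1267] 0.0582 z med/95 [0.0624 0.0655]
top collar 273 mec 0.6212 -0.0807 0.0536 ls [ 0.6207 -0.0978] 0.0516 z med/95 [0.1211 0.1248]
 294 slope xy [-0.02   0.014] z0 0.1202
top rim 32 mec 0.6251 -0.0838 0.0312 ls [ 0.6292 -0.1126] 0.0428 z med/95 [0.0646 0.0672]
```

View pics/w9.png

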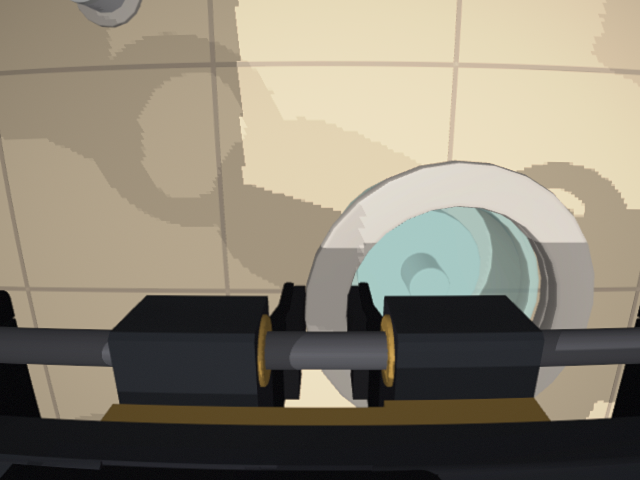

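View pics/s9.png

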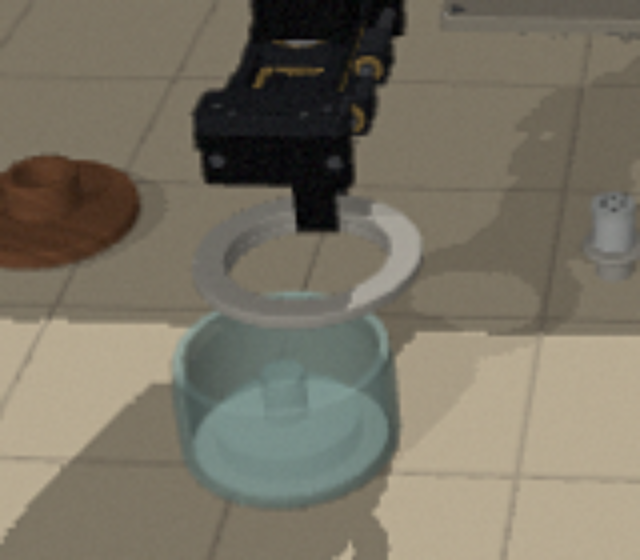

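>>> arm_command --commands '[[[-0.02,0.01,0],[0,0,0],250],[[-0.05,0.025,0.02],[0,0,0],250],[[-0.06,0.033,0.05],[0,0,0],250],[[-0.06,0.033,0.08],[0,0,0],250],[[-0.06,0.033,0.08],[0,0,0],250],[[-0.06,0.033,0.08],[0,0,0],250],[[-0.06,0.033,0.08],[0,0,0],250],[[-0.06,0.033,0.08],[0,0,0],250]]'

```text
t: 19.9
ee_pos: [0.5805, -0.1296, 0.0882]
eef_rot: [[0.001, 1.0, 0.0], [1.0, -0.001, -0.0], [-0.0, 0.0, -1.0]]
contact_force: [0.4, -0.2, -0.8]
opening: 0.0169
```

```bash
python3 -c "
from h import *
capture('top')
go([.579,-.128,.062])
i,p,d,C=wshot('w10')
s=sense()['ee_pos'];z=s[2]
for n,C in (('wrist',C),('scene',None)):
  if C is None:
    p,d=capture(n);C=cloud(n,d).reshape(-1,3)
    save('s10',cv2.resize(p[180:320,160:320],None,fx=4,fy=4))
  fit(C,s[0]+.0508,s[1],.066,z+.005,z+.015,n+' collar');plane(C,s[0]+.0508,s[1],.066,z+.002,z+.017);fit(C,.63,-.126,.065,.055,.067,n+' rim')
go([.579,-.128,.062])
"
```

```text
t 19.95 pos [ 0.5806 -0.1297  0.0882] open 0.0169 F [ 0.29 -0.26  0.18] shift [ 0.0056 -0.0054  0.0874] turn [ 0.0004  0.0001 -0.0005]
moved? 3e-05
wrist collar 20836 mec 0.6285 -0.1273 0.0629 ls [ 0.6301 -0.1282] 0.0603 z med/95 [0.0971 0.0983]
 21499 slope xy [-0.009  0.001] z0 0.097
wrist rim 3470 mec 0.6293 -0.1266 0.0585 ls [ 0.6278 -0.1259] 0.0569 z med/95 [0.0626 0.0639]
scene collar 840 mec 0.6312 -0.1277 0.0638 ls [ 0.6321 -0.129 ] 0.061 z med/95 [0.0979 0.1   ]
 939 slope xy [-0.01 -0.  ] z0 0.0977
scene rim 512 mec 0.6291 -0.1258 0.0611 ls [ 0.63   -0.1271] 0.0591 z med/95 [0.0619 0.0654]
t 20.05 pos [ 0.5806 -0.1298  0.0882] open 0.0168 F [-0.21 -0.64 -0.83] shift [ 0.0059 -0.0053  0.0874] turn [ 0.0004  0.0002 -0.0006]
```

View pics/s10.png

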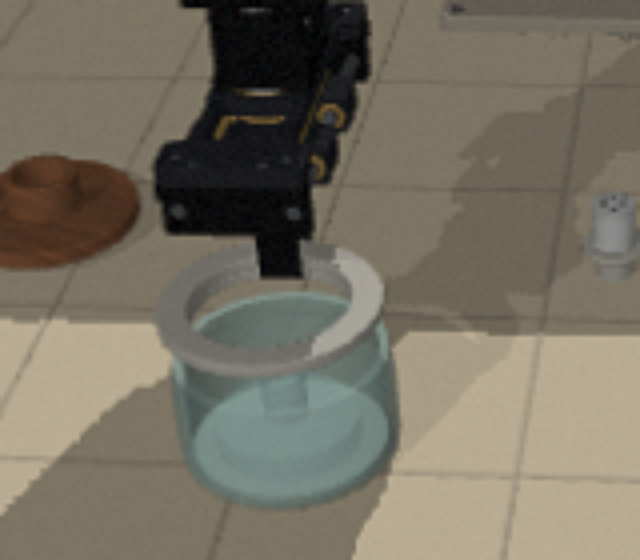

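View pics/w10.png

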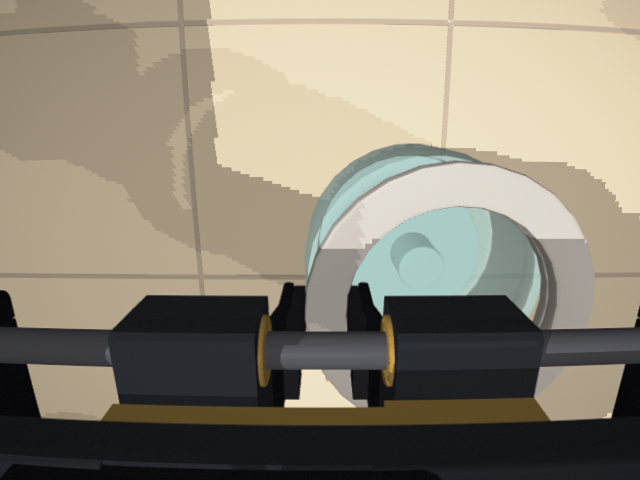

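>>> arm_command --commands '[[[0.006,-0.005,0.01],[0,0,0],250],[[0.006,-0.005,0.025],[0,0,0],250],[[0.006,-0.005,0.04],[0,0,0],250],[[0.006,-0.005,0.052],[0,0,0],250],[[0.006,-0.005,0.062],[0,0,0],250],[[0.006,-0.005,0.07],[0,0,0],250],[[0.006,-0.005,0.076],[0,0,0],250],[[0.006,-0.005,0.076],[0,0,0],250]]'

```text
t: 20.72
ee_pos: [0.5787, -0.1281, 0.0646]
eef_rot: [[0.001, 1.0, -0.0], [1.0, -0.001, 0.0], [0.0, -0.0, -1.0]]
contact_force: [0.5, 0.6, -0.0]
opening: 0.0172
```

```bash
python3 -c "
from h import *
capture('top')
go([.579,-.128,.062])
i,p,d,C=wshot('w11')
s=sense()['ee_pos'];z=s[2]
for n,C in (('wrist',C),('scene',None)):
  if C is None:
    p,d=capture(n);C=cloud(n,d).reshape(-1,3)
    save('s11',cv2.resize(p[180:320,160:320],None,fx=4,fy=4))
  fit(C,s[0]+.0508,s[1],.066,z+.005,z+.015,n+' collar');plane(C,s[0]+.0508,s[1],.066,z+.002,z+.017)
go([.579,-.128,.062])
"
```

```text
t 20.77 pos [ 0.5788 -0.1281  0.0649] open 0.0171 F [-0.65 -0.29 -0.84] shift [0.0004 0.0006 0.0096] turn [-0.0001 -0.     -0.0007]
moved? 0.00014
wrist collar 20817 mec 0.627 -0.1255 0.063 ls [ 0.6289 -0.1268] 0.0601 z med/95 [0.0737 0.075 ]
 21476 slope xy [-0.01   0.002] z0 0.0735
scene collar 823 mec 0.6314 -0.128 0.0622 ls [ 0.631  -0.1272] 0.0605 z med/95 [0.0745 0.0771]
 916 slope xy [-0.013  0.   ] z0 0.0745
t 20.87 pos [ 0.579  -0.1281  0.0652] open 0.0171 F [-0.81  0.78 -0.22] shift [0.0004 0.     0.0106] turn [ 0.0002  0.0001 -0.0007]
```

View pics/s11.png

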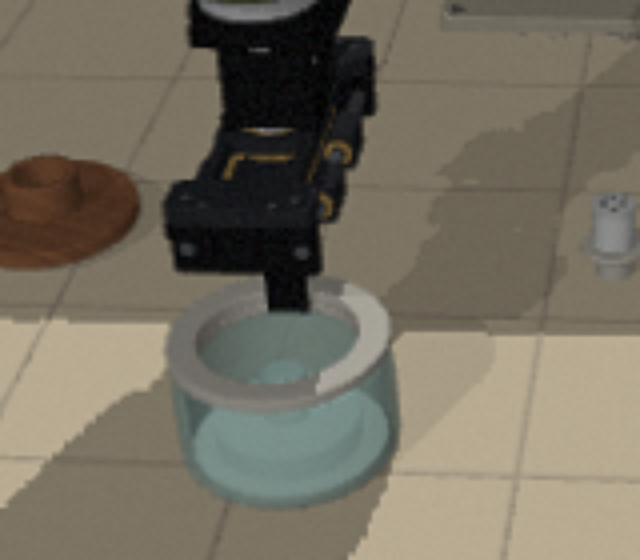

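>>> arm_command --commands '[[[0,0,0.002],[0,0,0],250],[[0,0,0.004],[0,0,0],250],[[0,0,0.006],[0,0,0],250],[[0,0,0.008],[0,0,0],250],[[0,0,0.01],[0,0,0],250],[[0,0,0.011],[0,0,0],250],[[0,0,0.011],[0,0,0],250],[[0,0,0.011],[0,0,0],250]]'

```text
t: 21.53
ee_pos: [0.5789, -0.1281, 0.0619]
eef_rot: [[0.001, 1.0, 0.0], [1.0, -0.001, -0.0], [-0.0, 0.0, -1.0]]
contact_force: [-1.3, -0.5, 2.1]
opening: 0.0168
```

```bash
python3 -c "
from h import *
go([.579,-.128,.062])
capture('top')
go([.579,-.128,.062])
"
```

```text
t 21.53 pos [ 0.5789 -0.1281  0.0619] open 0.0168 F [-1.28 -0.48  2.09] shift [ 0.0004  0.0003 -0.0005] turn [ 0.0001  0.0001 -0.0007]
t 21.58 pos [ 0.5789 -0.1281  0.0619] open 0.0173 F [-0.86  0.46  1.33] shift [ 0.0004  0.0003 -0.0005] turn [ 0.0001  0.0001 -0.0007]
```

>>> arm_command --commands '[[[0,0,0],[0,0,0],200],[[0,0,0],[0,0,0],180],[[0,0,0],[0,0,0],165],[[0,0,0],[0,0,0],150],[[0,0,0],[0,0,0],150],[[0,0,0],[0,0,0],150],[[0,0,0],[0,0,0],150],[[0,0,0],[0,0,0],150]]'

```text
t: 22.25
ee_pos: [0.5789, -0.1281, 0.0617]
eef_rot: [[0.001, 1.0, 0.0], [1.0, -0.001, -0.0], [-0.0, 0.0, -1.0]]
contact_force: [0.7, -0.6, -0.1]
opening: 0.0356
```

>>> arm_command --commands '[[[0,0,-0.01],[0,0,0],150],[[0,0,-0.04],[0,0,0],150],[[0,0,-0.1],[0,0,0],150],[[-0.03,0.04,-0.2],[0,0,0],120],[[-0.08,0.08,-0.3],[0,0,0],80],[[-0.14,0.13,-0.4],[0,0,0],50],[[-0.18,0.17,-0.46],[0,0,0],50],[[-0.18,0.17,-0.46],[0,0,0],50]]'

```text
t: 22.92
ee_pos: [0.6328, -0.1856, 0.205]
eef_rot: [[0.005, 1.0, 0.007], [1.0, -0.005, -0.003], [-0.002, 0.007, -1.0]]
contact_force: [1.0, -0.0, -0.0]
opening: 0.0614
```

```bash
python3 -c "
from h import *
capture('top');
go([.415,-.39,.2])
i,p,d,C=wshot('w12')
for n,C in (('wrist',C),('scene',None)):
  if C is None:
    p,d=capture(n);C=cloud(n,d).reshape(-1,3)
  fit(C,.629,-.127,.07,.067,.078,n+' collar');plane(C,.629,-.127,.066,.066,.08); fit(C,.629,-.127,.04,.042,.056,'knob')
"
```

```text
t 22.97 pos [ 0.6313 -0.1835  0.2023] open 0.0646 F [-0.57  0.26  0.55] shift [-0.6906 -0.7189  0.0053] turn [ 0.0025  0.0005 -0.002 ]
moved? 0.00206
wrist collar 11643 mec 0.6296 -0.127 0.0604 ls [ 0.6295 -0.127 ] 0.0598 z med/95 [0.0711 0.0723]
 11715 slope xy [-0. -0.] z0 0.071
knob 844 mec 0.6288 -0.127 0.0121 ls [ 0.6288 -0.1271] 0.0119 z med/95 [0.049  0.0503]
scene collar 853 mec 0.6299 -0.1268 0.0622 ls [ 0.6306 -0.1277] 0.0607 z med/95 [0.072  0.0738]
 885 slope xy [-0.003 -0.   ] z0 0.0717
knob 65 mec 0.6296 -0.1278 0.0144 ls [ 0.6301 -0.1276] 0.0124 z med/95 [0.0504 0.0521]
```

View pics/w12.png

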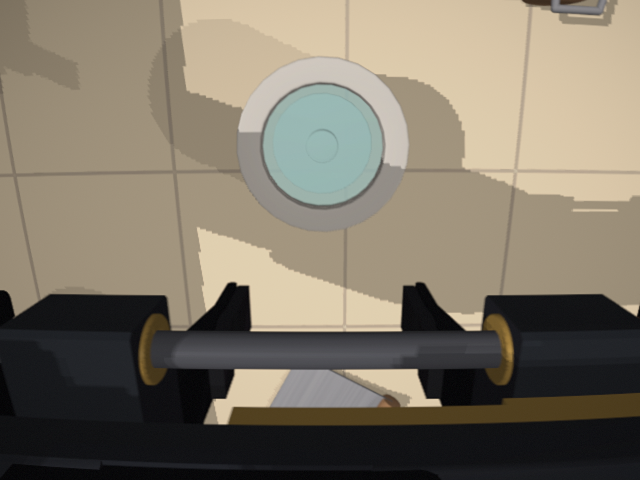

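The collar sits level and centred at (323,144), with the weight knob visible in its hole. Now the lid.

>>> arm_command --commands '[[[-0.08,-0.08,0],[0,0,0],60],[[-0.17,-0.18,0],[0,0,0],60],[[-0.26,-0.28,0],[0,0,0],60],[[-0.35,-0.38,0],[0,0,0],60],[[-0.44,-0.48,0],[0,0,0],60],[[-0.53,-0.58,0],[0,0,0],60],[[-0.62,-0.66,0],[0,0,0],60],[[-0.67,-0.72,0],[0,0,0],60]]'

```text
t: 23.73
ee_pos: [0.4096, -0.385, 0.1985]
eef_rot: [[0.004, 1.0, -0.003], [1.0, -0.004, 0.0], [0.0, -0.003, -1.0]]
contact_force: [-0.3, -1.3, 0.7]
opening: 0.0665
```

```bash
python3 -c "
from h import *
for k in range(4): capture('top');
i,p,d,C=wshot('w13')
fit(C,.415,-.33,.07,.014,.025,'disc');fit(C,.415,-.33,.035,.036,.05,'neck');plane(C,.415,-.33,.065,.015,.024)
go([.415,-.3295,.025])
"
```

```text
moved? 0.00036
disc 14276 mec 0.4132 -0.33 0.0601 ls [ 0.4133 -0.33  ] 0.0597 z med/95 [0.0191 0.0204]
neck 1656 mec 0.4131 -0.3298 0.0242 ls [ 0.4131 -0.3298] 0.0238 z med/95 [0.0429 0.0443]
 14262 slope xy [-0.    -0.001] z0 0.0191
t 23.98 pos [ 0.4139 -0.3812  0.1991] open 0.0664 F [1.08 0.26 0.16] shift [0.1718 0.0041 0.5806] turn [-0.0004 -0.0008  0.0002]
```

View pics/w13.png

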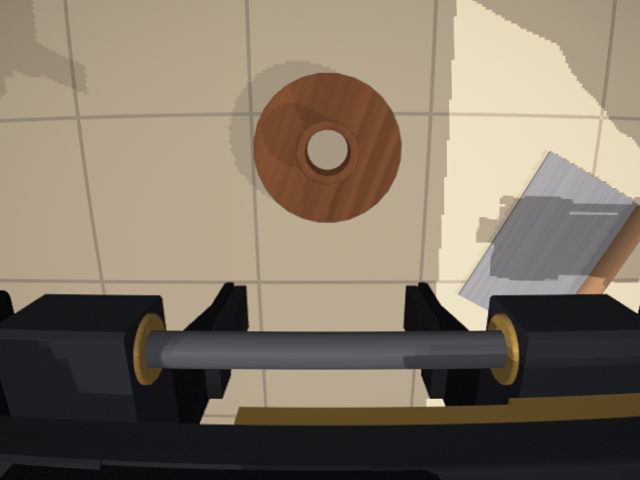

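>>> arm_command --commands '[[[0.06,0,0.05],[0,0,0],60],[[0.12,0,0.13],[0,0,0],60],[[0.16,-0.002,0.22],[0,0,0],60],[[0.171,-0.002,0.31],[0,0,0],60],[[0.171,-0.002,0.39],[0,0,0],60],[[0.171,-0.002,0.43],[0,0,0],60],[[0.171,-0.002,0.43],[0,0,0],60],[[0.171,-0.002,0.43],[0,0,0],60]]' --squeeze 25

```text
t: 24.65
ee_pos: [0.4137, -0.3308, 0.071]
eef_rot: [[-0.0, 1.0, -0.0], [1.0, 0.0, 0.001], [0.001, -0.0, -1.0]]
contact_force: [0.3, -0.5, -0.5]
opening: 0.0666
```

```bash
python3 -c "
from h import *
for k in range(2): capture('top');
i,p,d,C=wshot('w14')
fit(C,.415,-.33,.07,.014,.025,'disc');fit(C,.415,-.33,.035,.036,.05,'neck')
go([.4132,-.3299,.024])
"
```

```text
moved? 0.00012
disc 24944 mec 0.4136 -0.3294 0.0599 ls [ 0.4133 -0.3286] 0.0589 z med/95 [0.0192 0.0203]
neck 3971 mec 0.4133 -0.3298 0.0241 ls [ 0.4131 -0.3296] 0.0237 z med/95 [0.0429 0.044 ]
t 24.8 pos [ 0.4141 -0.3321  0.0723] open 0.0668 F [-0.33  0.57  0.57] shift [ 0.0075 -0.0033  0.1609] turn [ 0.0012  0.001  -0.0006]
```

>>> arm_command --commands '[[[0.006,-0.003,0.04],[0,0,0],60],[[0.006,-0.003,0.08],[0,0,0],60],[[0.006,-0.003,0.12],[0,0,0],60],[[0.006,-0.003,0.145],[0,0,0],60],[[0.006,-0.003,0.156],[0,0,0],60],[[0.006,-0.003,0.156],[0,0,0],60],[[0.006,-0.003,0.156],[0,0,0],60],[[0.006,-0.003,0.156],[0,0,0],60]]'

```text
t: 25.47
ee_pos: [0.4125, -0.33, 0.0243]
eef_rot: [[0.001, 1.0, 0.0], [1.0, -0.001, -0.0], [-0.0, 0.0, -1.0]]
contact_force: [-0.1, 0.2, 0.0]
opening: 0.0664
```

```bash
python3 -c "
from h import *
capture('top')
go([.4132,-.3299,.024])
"
```

```text
t 25.52 pos [ 0.4125 -0.3301  0.0245] open 0.0667 F [-0.6  -0.21 -0.01] shift [0.0005 0.0022 0.0015] turn [ 0.0005  0.0004 -0.0007]
```

>>> arm_command --commands '[[[0,0.002,0],[0,0,0],120],[[0,0.002,0],[0,0,0],160],[[0,0.002,0],[0,0,0],200],[[0,0.002,0],[0,0,0],200],[[0,0.002,0],[0,0,0],200],[[0,0.002,0],[0,0,0],200],[[0,0.002,0],[0,0,0],200],[[0,0.002,0],[0,0,0],200]]' --squeeze 25

```text
t: 26.18
ee_pos: [0.4129, -0.3299, 0.0241]
eef_rot: [[0.001, 1.0, 0.0], [1.0, -0.001, -0.0], [-0.0, 0.0, -1.0]]
contact_force: [-0.1, -0.0, 2.1]
opening: 0.0479
```

>>> arm_command --commands '[[[0,0,-0.03],[0,0,0],200],[[0,0,-0.09],[0,0,0],200],[[0,0,-0.17],[0,0,0],200],[[0,0,-0.26],[0,0,0],200],[[0,0,-0.35],[0,0,0],200],[[0,0,-0.41],[0,0,0],200],[[0,0,-0.43],[0,0,0],200],[[0,0,-0.43],[0,0,0],200]]'

```text
t: 26.85
ee_pos: [0.4132, -0.3302, 0.1544]
eef_rot: [[0.001, 1.0, 0.002], [1.0, -0.001, -0.002], [-0.002, 0.002, -1.0]]
contact_force: [-1.2, -0.1, -2.1]
opening: 0.0478
```

```bash
python3 -c "
from h import *
capture('top')
go([.630,-.127,.15])
i,p,d,C=wshot('w15')
s=sense()['ee_pos'];z=s[2]
fit(C,s[0],s[1],.068,z-.012,z+.003,'disc');plane(C,s[0],s[1],.066,z-.012,z+.003)
p,d=capture('scene');C=cloud('scene',d).reshape(-1,3)
fit(C,s[0],s[1],.07,z-.012,z+.003,'disc');plane(C,s[0],s[1],.066,z-.012,z+.003)
"
```

```text
t 26.9 pos [ 0.4126 -0.3299  0.1529] open 0.0478 F [-0.24  0.21 -1.63] shift [0.6771 0.7238 0.0092] turn [ 0.      0.0003 -0.0008]
moved? 0.00063
disc 32499 mec 0.412 -0.33 0.0603 ls [ 0.412  -0.3295] 0.0595 z med/95 [0.1479 0.149 ]
 32499 slope xy [-0.001 -0.001] z0 0.1479
disc 723 mec 0.4129 -0.3289 0.062 ls [ 0.4138 -0.3294] 0.0603 z med/95 [0.1485 0.1513]
 723 slope xy [-0.01   0.014] z0 0.1486
```

View pics/w15.png

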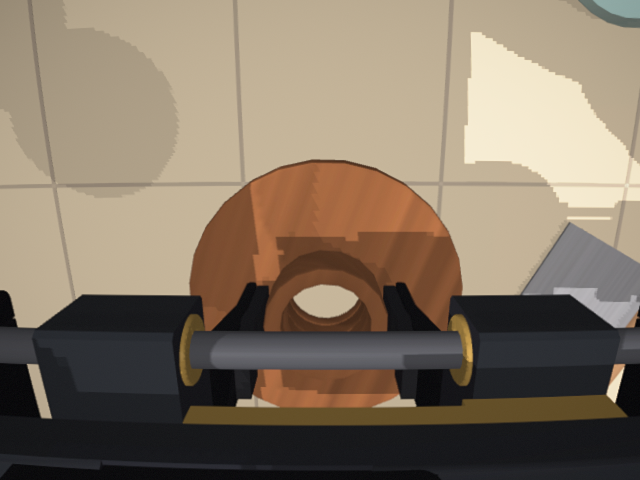

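The lid is held level, gripped on its neck at (325,300). Carrying it to the jar.

>>> arm_command --commands '[[[0.06,0.06,0],[0,0,0],200],[[0.15,0.16,0],[0,0,0],200],[[0.24,0.26,0],[0,0,0],200],[[0.34,0.36,0],[0,0,0],200],[[0.43,0.46,0],[0,0,0],200],[[0.52,0.56,0],[0,0,0],200],[[0.59,0.63,0],[0,0,0],200],[[0.62,0.67,0],[0,0,0],200]]'

```text
t: 27.67
ee_pos: [0.6154, -0.1386, 0.151]
eef_rot: [[-0.004, 1.0, -0.002], [1.0, 0.004, 0.003], [0.003, -0.002, -1.0]]
contact_force: [-0.4, 1.4, -0.9]
opening: 0.0479
```

```bash
python3 -c "
from h import *
for k in range(4): capture('top')
go([.630,-.127,.12])
"
```

```text
t 27.87 pos [ 0.6132 -0.144   0.1513] open 0.0478 F [-0.04 -0.82 -1.51] shift [0.0567 0.0564 0.1041] turn [-0.0016 -0.0004 -0.0003]
```

>>> arm_command --commands '[[[0.02,0.02,0],[0,0,0],200],[[0.04,0.04,0.02],[0,0,0],200],[[0.054,0.056,0.05],[0,0,0],200],[[0.054,0.056,0.08],[0,0,0],200],[[0.054,0.056,0.1],[0,0,0],200],[[0.054,0.056,0.11],[0,0,0],200],[[0.054,0.056,0.11],[0,0,0],200],[[0.054,0.056,0.11],[0,0,0],200]]'

```text
t: 28.53
ee_pos: [0.6306, -0.1282, 0.1199]
eef_rot: [[0.002, 1.0, -0.0], [1.0, -0.002, -0.0], [-0.0, -0.0, -1.0]]
contact_force: [0.5, 0.2, -1.3]
opening: 0.0478
```

```bash
python3 -c "
from h import *
capture('top')
go([.630,-.127,.088])
s=sense()['ee_pos'];z=s[2]
i,p,d,C=wshot('w16')
for n,C in (('wrist',C),('scene',None)):
  if C is None:
    p,d=capture(n);C=cloud(n,d).reshape(-1,3)
    save('s16',cv2.resize(p[180:320,160:320],None,fx=4,fy=4))
  fit(C,s[0],s[1],.07,z-.012,z+.003,n+' lid');fit(C,.63,-.127,.065,.067,.078,n+' collar')
go([.630,-.127,.088])
"
```

```text
t 28.58 pos [ 0.6308 -0.1282  0.1202] open 0.0482 F [-0.33  0.15 -0.98] shift [ 0.004  -0.0028  0.1075] turn [ 0.0002  0.0002 -0.001 ]
moved? 0.00015
wrist lid 32535 mec 0.6302 -0.1282 0.0602 ls [ 0.6303 -0.1277] 0.0594 z med/95 [0.1152 0.1164]
wrist collar 1216 mec 0.6269 -0.085 0.0422 ls [ 0.6294 -0.1261] 0.0591 z med/95 [0.0708 0.072 ]
scene lid 1172 mec 0.6332 -0.1276 0.062 ls [ 0.6323 -0.1282] 0.0604 z med/95 [0.1164 0.1186]
scene collar 519 mec 0.633 -0.1269 0.0604 ls [ 0.6318 -0.1268] 0.0596 z med/95 [0.0719 0.0741]
t 28.68 pos [ 0.631  -0.1281  0.1205] open 0.0475 F [-0.19 -0.15 -1.47] shift [ 0.0036 -0.0034  0.1082] turn [ 0.0005  0.0002 -0.0008]
```

View pics/s16.png

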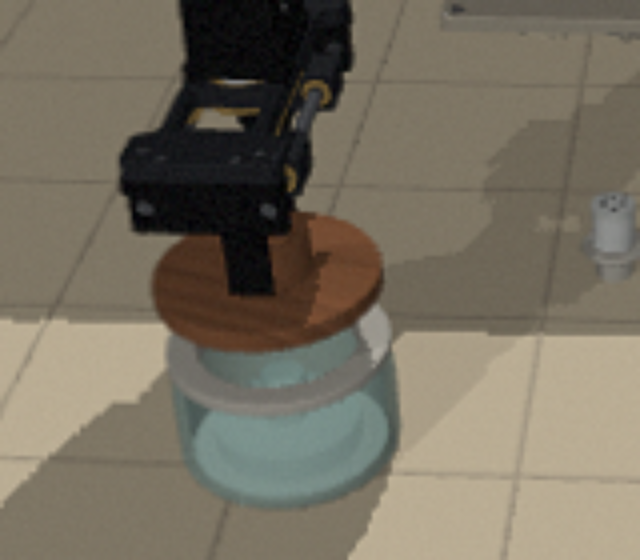

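>>> arm_command --commands '[[[0.003,-0.003,0.02],[0,0,0],200],[[0.003,-0.003,0.04],[0,0,0],200],[[0.003,-0.003,0.055],[0,0,0],200],[[0.003,-0.003,0.07],[0,0,0],200],[[0.003,-0.003,0.082],[0,0,0],200],[[0.003,-0.003,0.092],[0,0,0],200],[[0.003,-0.003,0.096],[0,0,0],200],[[0.003,-0.003,0.096],[0,0,0],200]]'

```text
t: 29.35
ee_pos: [0.6298, -0.1269, 0.0908]
eef_rot: [[0.001, 1.0, -0.0], [1.0, -0.001, 0.0], [0.0, -0.0, -1.0]]
contact_force: [-0.5, -0.1, -1.7]
opening: 0.0484
```

```bash
python3 -c "
from h import *
capture('top')
go([.630,-.127,.088])
capture('top')
go([.630,-.127,.088])
"
```

```text
t 29.4 pos [ 0.6299 -0.1269  0.0911] open 0.0478 F [ 0.02 -0.22 -0.76] shift [-0.0002  0.0003  0.0104] turn [-0.      0.     -0.0007]
t 29.45 pos [ 0.63   -0.127   0.0913] open 0.0476 F [-1.26  0.26 -0.13] shift [-0.0001 -0.      0.011 ] turn [ 0.0002  0.     -0.0007]
```

>>> arm_command --commands '[[[0,0,0.002],[0,0,0],200],[[0,0,0.004],[0,0,0],200],[[0,0,0.006],[0,0,0],200],[[0,0,0.008],[0,0,0],200],[[0,0,0.01],[0,0,0],200],[[0,0,0.0115],[0,0,0],200],[[0,0,0.0115],[0,0,0],200],[[0,0,0.0115],[0,0,0],200]]'

```text
t: 30.12
ee_pos: [0.6299, -0.127, 0.0881]
eef_rot: [[0.001, 1.0, 0.0], [1.0, -0.001, -0.0], [-0.0, 0.0, -1.0]]
contact_force: [-2.9, -0.1, 5.4]
opening: 0.0477
```

```bash
python3 -c "
from h import *
go([.630,-.127,.088])
capture('top')
go([.630,-.127,.088])
"
```

```text
t 30.12 pos [ 0.6299 -0.127   0.0881] open 0.0477 F [-2.9  -0.12  5.35] shift [-0.0001  0.0002  0.0005] turn [ 0.0001  0.0002 -0.0007]
t 30.17 pos [ 0.6299 -0.127   0.0881] open 0.048 F [-1.99  0.31  5.99] shift [-0.0001  0.0002  0.0004] turn [ 0.0001  0.0002 -0.0007]
```

>>> arm_command --commands '[[[0,0,-0.002],[0,0,0],200],[[0,0,-0.002],[0,0,0],110],[[0,0,-0.002],[0,0,0],90],[[0,0,-0.002],[0,0,0],70],[[0,0,-0.002],[0,0,0],60],[[0,0,-0.002],[0,0,0],60],[[0,0,-0.002],[0,0,0],60],[[0,0,-0.002],[0,0,0],60]]'

```text
t: 30.83
ee_pos: [0.6299, -0.127, 0.0883]
eef_rot: [[0.001, 1.0, 0.0], [1.0, -0.001, -0.0], [-0.0, 0.0, -1.0]]
contact_force: [0.4, -0.5, -0.8]
opening: 0.0666
```

>>> arm_command --commands '[[[0,0,-0.02],[0,0,0],60],[[0,0,-0.07],[0,0,0],60],[[0,0,-0.14],[0,0,0],60],[[-0.05,0,-0.24],[0,0,0],60],[[-0.1,0,-0.33],[0,0,0],60],[[-0.15,0,-0.4],[0,0,0],60],[[-0.18,0,-0.43],[0,0,0],60],[[-0.18,0,-0.43],[0,0,0],60]]'

```text
t: 31.5
ee_pos: [0.6305, -0.1837, 0.2196]
eef_rot: [[0.005, 1.0, 0.003], [1.0, -0.005, -0.002], [-0.002, 0.003, -1.0]]
contact_force: [0.7, 0.4, 0.5]
opening: 0.0666
```

```bash
python3 -c "
from h import *
capture('top');capture('top')
go([.4477,-.015,.2])
i,p,d,C=wshot('w17')
for n,C in (('wrist',C),('scene',None)):
  if C is None:
    p,d=capture(n);C=cloud(n,d).reshape(-1,3)
  fit(C,.63,-.127,.07,.078,.09,n+' lid');plane(C,.63,-.127,.062,.079,.089); fit(C,.63,-.127,.04,.1,.12,'neck')
  m=(np.hypot(C[:,0]-.63,C[:,1]+.127)<.08);fit(C,.63,-.127,.068,.067,.075,'collar edge')
"
```

```text
t 31.6 pos [ 0.6295 -0.1804  0.2162] open 0.0663 F [ 0.08  0.6  -0.48] shift [ 0.5506 -0.6067  0.055 ] turn [-0.0006 -0.0004 -0.0007]
moved? 0.00065
wrist lid 18965 mec 0.6291 -0.1271 0.0602 ls [ 0.6293 -0.1271] 0.0597 z med/95 [0.0831 0.0843]
 18934 slope xy [-0.    -0.001] z0 0.0831
neck 2243 mec 0.6291 -0.1269 0.0241 ls [ 0.6291 -0.1269] 0.0238 z med/95 [0.1069 0.1081]
collar edge 97 mec 0.6291 -0.1273 0.0173 ls [ 0.6292 -0.1272] 0.0171 z med/95 [0.0696 0.0747]
scene lid 1178 mec 0.6291 -0.1264 0.0626 ls [ 0.63   -0.1274] 0.0607 z med/95 [0.0843 0.0866]
 1139 slope xy [-0.01  -0.001] z0 0.0844
neck 230 mec 0.6309 -0.1269 0.0246 ls [ 0.6309 -0.127 ] 0.024 z med/95 [0.1066 0.1096]
collar edge 189 mec 0.6384 -0.1256 0.0591 ls [ 0.6327 -0.1269] 0.0593 z med/95 [0.071  0.0745]
```

View pics/w17.png

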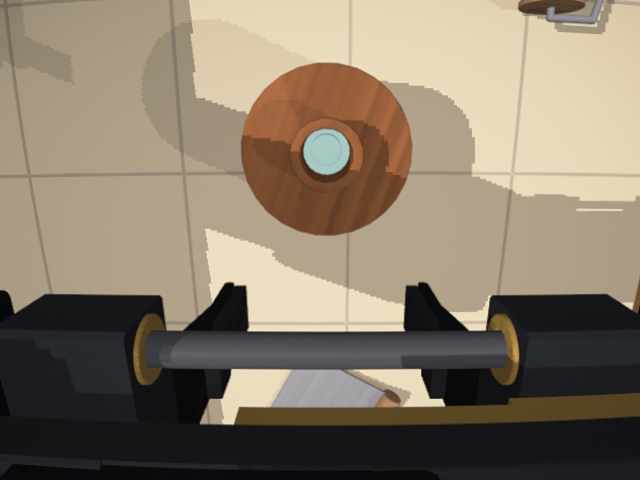

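The lid is seated level at (327,150), with its neck on the jar axis. Now the airlock.

>>> arm_command --commands '[[[0.05,-0.05,0],[0,0,0],110],[[0.13,-0.14,0.01],[0,0,0],110],[[0.21,-0.23,0.02],[0,0,0],110],[[0.29,-0.32,0.03],[0,0,0],110],[[0.37,-0.41,0.05],[0,0,0],110],[[0.45,-0.5,0.05],[0,0,0],110],[[0.52,-0.58,0.05],[0,0,0],110],[[0.55,-0.607,0.05],[0,0,0],110]]'

```text
t: 32.37
ee_pos: [0.4443, -0.0123, 0.2007]
eef_rot: [[-0.003, 1.0, -0.003], [1.0, 0.003, -0.001], [-0.001, -0.003, -1.0]]
contact_force: [0.1, 0.1, 0.3]
opening: 0.0497
```

```bash
python3 -c "
from h import *
for k in range(4):capture('top')
i,p,d,C=wshot('w18')
fit(C,.4477,.04,.03,.043,.056,'barrel top');fit(C,.4477,.04,.03,.015,.026,'flange')
go([.4475,.0398,.027])
"
```

```text
moved? 0.00032
barrel top 1076 mec 0.4461 0.039 0.0137 ls [0.4461 0.039 ] 0.0135 z med/95 [0.0491 0.0502]
flange 869 mec 0.446 0.0389 0.0202 ls [0.4461 0.039 ] 0.0199 z med/95 [0.021  0.0223]
t 32.62 pos [ 0.4481 -0.0162  0.2018] open 0.0496 F [0.82 0.06 0.53] shift [ 0.1866 -0.0019  0.5828] turn [-0.0003 -0.0001 -0.0009]
```

View pics/w18.png

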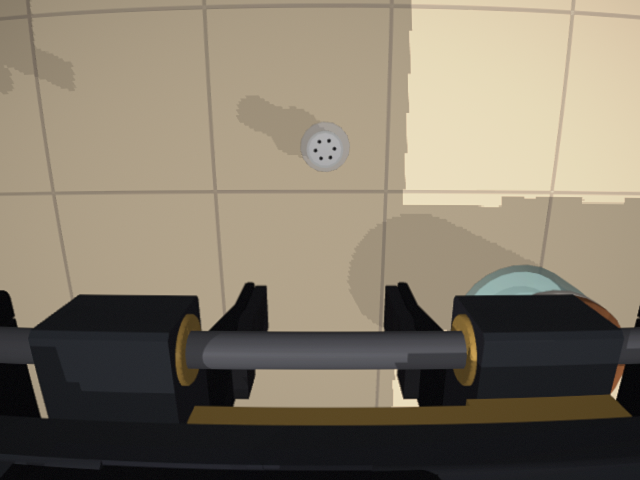

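The airlock stands at (325,146). The jar stack is at lower right.

>>> arm_command --commands '[[[0.06,0,0.05],[0,0,0],110],[[0.12,-0.004,0.13],[0,0,0],110],[[0.17,-0.006,0.22],[0,0,0],110],[[0.184,-0.006,0.31],[0,0,0],110],[[0.184,-0.006,0.38],[0,0,0],110],[[0.184,-0.006,0.42],[0,0,0],110],[[0.184,-0.006,0.42],[0,0,0],110],[[0.184,-0.006,0.42],[0,0,0],110]]' --squeeze 12

```text
t: 33.28
ee_pos: [0.4464, 0.0394, 0.0763]
eef_rot: [[0.002, 1.0, -0.001], [1.0, -0.002, 0.001], [0.001, -0.001, -1.0]]
contact_force: [0.6, 0.5, 1.4]
opening: 0.0492
```

```bash
python3 -c "
from h import *
for k in range(3):capture('top')
i,p,d,C=wshot('w19')
fit(C,.4462,.039,.03,.043,.056,'barrel top')
go([.4462,.039,.026])
"
```

```text
moved? 9e-05
barrel top 2390 mec 0.4462 0.0385 0.014 ls [0.4462 0.0388] 0.0136 z med/95 [0.0492 0.0502]
t 33.48 pos [0.4472 0.0392 0.0774] open 0.0495 F [-0.82 -0.06 -0.1 ] shift [-0.0007 -0.0036  0.1714] turn [ 0.0013  0.0003 -0.0011]
```

>>> arm_command --commands '[[[0,-0.002,0.04],[0,0,0],110],[[0,-0.002,0.08],[0,0,0],110],[[0,-0.002,0.12],[0,0,0],110],[[0,-0.002,0.15],[0,0,0],110],[[0,-0.002,0.166],[0,0,0],110],[[0,-0.002,0.166],[0,0,0],110],[[0,-0.002,0.166],[0,0,0],110],[[0,-0.002,0.166],[0,0,0],110]]'

```text
t: 34.15
ee_pos: [0.4459, 0.0396, 0.0268]
eef_rot: [[0.001, 1.0, 0.001], [1.0, -0.001, 0.0], [0.0, 0.001, -1.0]]
contact_force: [0.1, -0.3, 0.6]
opening: 0.0495
```

```bash
python3 -c "
from h import *
capture('top')
go([.4462,.039,.026])
"
```

```text
t 34.2 pos [0.446  0.0395 0.0269] open 0.0496 F [-0.76  0.37 -0.62] shift [-0.0016  0.0007  0.0031] turn [ 0.0005  0.0001 -0.0007]
```

>>> arm_command --commands '[[[-0.001,0.001,0.001],[0,0,0],170],[[-0.001,0.001,0.001],[0,0,0],200],[[-0.001,0.001,0.001],[0,0,0],230],[[-0.001,0.001,0.001],[0,0,0],230],[[-0.001,0.001,0.001],[0,0,0],230],[[-0.001,0.001,0.001],[0,0,0],230],[[-0.001,0.001,0.001],[0,0,0],230],[[-0.001,0.001,0.001],[0,0,0],230]]' --squeeze 12

```text
t: 34.87
ee_pos: [0.4459, 0.0391, 0.0262]
eef_rot: [[0.001, 1.0, 0.0], [1.0, -0.001, -0.0], [-0.0, 0.0, -1.0]]
contact_force: [1.8, -0.6, 0.3]
opening: 0.0257
```

>>> arm_command --commands '[[[0,0,-0.03],[0,0,0],230],[[0,0,-0.1],[0,0,0],230],[[0,0,-0.18],[0,0,0],230],[[0,0,-0.27],[0,0,0],230],[[0,0,-0.36],[0,0,0],230],[[0,0,-0.44],[0,0,0],230],[[0,0,-0.47],[0,0,0],230],[[0,0,-0.47],[0,0,0],230]]'

```text
t: 35.53
ee_pos: [0.4471, 0.0393, 0.1695]
eef_rot: [[0.001, 1.0, 0.004], [1.0, -0.001, -0.001], [-0.001, 0.004, -1.0]]
contact_force: [0.5, -0.7, -0.9]
opening: 0.0256
```

```bash
python3 -c "
from h import *
for k in range(2):capture('top')
s=sense()['ee_pos'];z=s[2]
i,p,d,C=wshot('w20')
go([.6292,-.127,.165])
fit(C,s[0],s[1],.035,z-.009,z+.0,'flange')
p,d=capture('scene');C=cloud('scene',d).reshape(-1,3)
fit(C,s[0],s[1],.035,z-.01,z+.0,'flange sc')
save('s20',cv2.resize(p[140:290,240:400],None,fx=4,fy=4))
"
```

```text
moved? 0.00058
t 35.68 pos [0.4452 0.039  0.1661] open 0.0256 F [ 0.79 -0.65 -1.  ] shift [-0.5525  0.6142  0.0027] turn [-0.001   0.0001 -0.0008]
flange 1826 mec 0.4449 0.049 0.0216 ls [0.4448 0.0432] 0.0171 z med/95 [0.1617 0.1654]
flange sc 63 mec 0.4485 0.0387 0.0202 ls [0.4482 0.039 ] 0.0194 z med/95 [0.1625 0.1646]
```

View pics/w20.png

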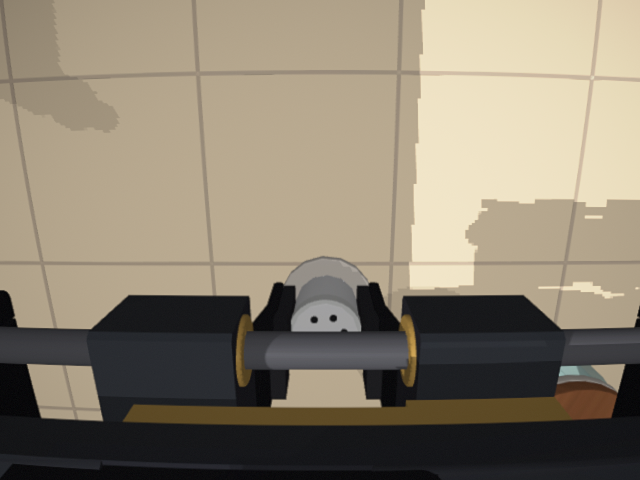

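View pics/s20.png

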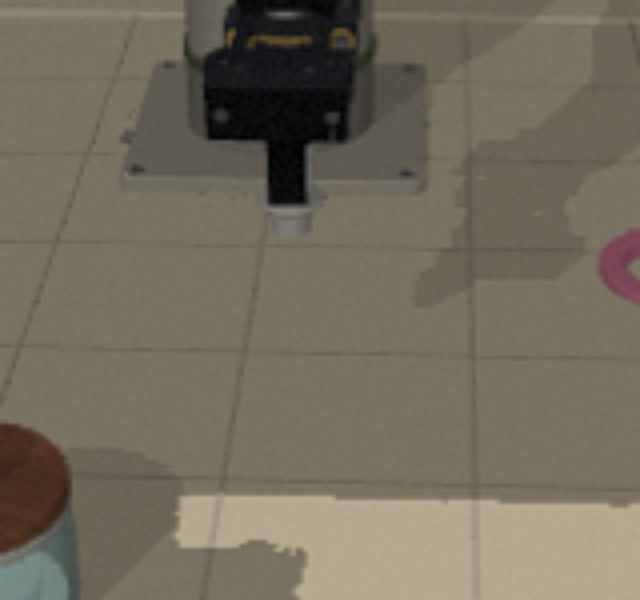

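The airlock is held upright at (325,300). Carrying it over the lid's neck.

>>> arm_command --commands '[[[-0.05,0.05,0],[0,0,0],230],[[-0.13,0.14,0],[0,0,0],230],[[-0.21,0.23,0],[0,0,0],230],[[-0.29,0.32,0],[0,0,0],230],[[-0.37,0.41,0],[0,0,0],230],[[-0.45,0.5,0],[0,0,0],230],[[-0.52,0.57,0],[0,0,0],230],[[-0.54,0.6,0],[0,0,0],230]]'

```text
t: 36.4
ee_pos: [0.6267, -0.1273, 0.164]
eef_rot: [[0.005, 1.0, -0.003], [1.0, -0.005, 0.0], [0.0, -0.003, -1.0]]
contact_force: [-0.3, -0.3, -0.8]
opening: 0.0256
```

```bash
python3 -c "
from h import *
for k in range(4): capture('top')
go([.6292,-.127,.15])
"
```

```text
t 36.6 pos [ 0.6249 -0.1216  0.1657] open 0.0255 F [-0.26  1.64 -1.09] shift [-0.0179  0.0144  0.0523] turn [-0.0014 -0.001   0.0001]
```

>>> arm_command --commands '[[[-0.01,0.01,0],[0,0,0],230],[[-0.018,0.014,0.02],[0,0,0],230],[[-0.018,0.014,0.04],[0,0,0],230],[[-0.018,0.014,0.05],[0,0,0],230],[[-0.018,0.014,0.05],[0,0,0],230],[[-0.018,0.014,0.05],[0,0,0],230],[[-0.018,0.014,0.05],[0,0,0],230],[[-0.018,0.014,0.05],[0,0,0],230]]'

```text
t: 37.27
ee_pos: [0.63, -0.1284, 0.1525]
eef_rot: [[0.001, 1.0, 0.0], [1.0, -0.001, -0.0], [-0.0, 0.0, -1.0]]
contact_force: [0.5, 0.4, -0.5]
opening: 0.0252
```

```bash
python3 -c "
from h import *
capture('top')
go([.6292,-.127,.1165])
i,p,d,C=wshot('w21')
fit(C,.6292,-.127,.07,.078,.09,'lid'); fit(C,.6292,-.127,.027,.1,.112,'neck')
p,d=capture('scene');C=cloud('scene',d).reshape(-1,3)
save('s21',cv2.resize(p[160:310,160:320],None,fx=4,fy=4))
s=sense()['ee_pos'];z=s[2]
fit(C,s[0],s[1],.03,z-.01,z+.0,'flange sc');fit(C,.63,-.127,.027,.1,.111,'neck sc')
go([.6292,-.127,.1165])
"
```

```text
t 37.32 pos [ 0.63   -0.1284  0.1525] open 0.0256 F [-0.1  -0.57  0.52] shift [ 0.0046 -0.0028  0.1201] turn [ 0.0003  0.0001 -0.0007]
moved? 1e-05
lid 19643 mec 0.6295 -0.1266 0.06 ls [ 0.6295 -0.1265] 0.0595 z med/95 [0.0832 0.0843]
neck 1975 mec 0.6291 -0.1266 0.0239 ls [ 0.6292 -0.1267] 0.0237 z med/95 [0.1069 0.108 ]
flange sc 78 mec 0.6315 -0.1281 0.0204 ls [ 0.6317 -0.1288] 0.0196 z med/95 [0.1487 0.1508]
neck sc 224 mec 0.6306 -0.1284 0.0257 ls [ 0.6302 -0.1274] 0.0246 z med/95 [0.1064 0.1095]
t 37.42 pos [ 0.63   -0.1285  0.1524] open 0.0252 F [-0.45  1.2  -0.37] shift [ 0.0049 -0.0027  0.1197] turn [ 0.0003  0.0001 -0.0007]
```

View pics/w21.png

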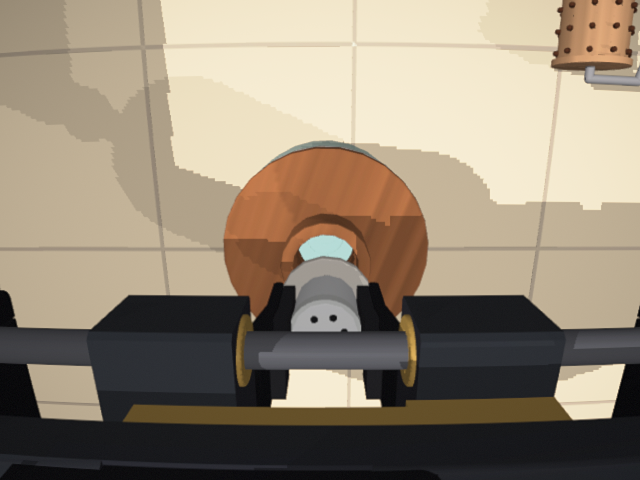

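View pics/s21.png

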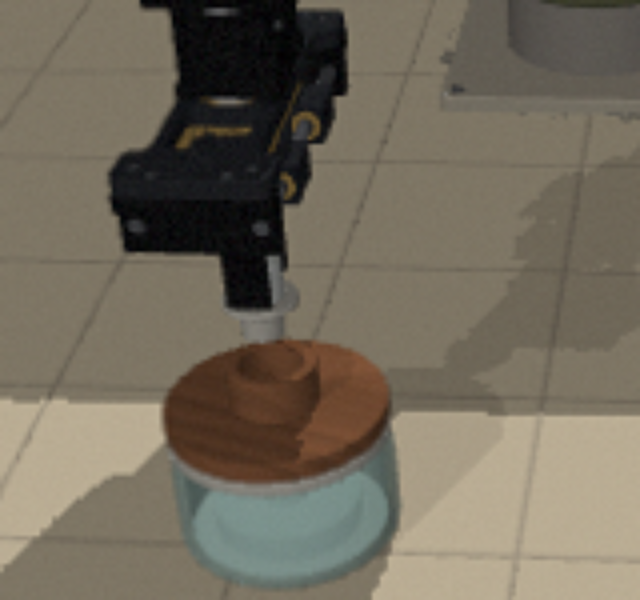

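The foot is above the neck opening, offset by about 1.5 mm. I'll correct that while lowering.

>>> arm_command --commands '[[[0.003,-0.003,0.005],[0,0,0],230],[[0.005,-0.003,0.02],[0,0,0],230],[[0.005,-0.003,0.035],[0,0,0],230],[[0.005,-0.003,0.052],[0,0,0],230],[[0.005,-0.003,0.07],[0,0,0],230],[[0.005,-0.003,0.088],[0,0,0],230],[[0.005,-0.003,0.102],[0,0,0],230],[[0.005,-0.003,0.107],[0,0,0],230]]'

```text
t: 38.08
ee_pos: [0.6286, -0.127, 0.119]
eef_rot: [[0.001, 1.0, -0.001], [1.0, -0.001, 0.0], [0.0, -0.001, -1.0]]
contact_force: [-0.1, -0.5, -1.5]
opening: 0.0255
```

```bash
python3 -c "
from h import *
for k in range(2): capture('top')
go([.6292,-.127,.1162])
capture('top')
go([.6292,-.127,.1162])
"
```

```text
t 38.18 pos [ 0.6288 -0.1269  0.1197] open 0.0258 F [-0.22 -0.09  0.24] shift [-0.0002  0.0014  0.0116] turn [-0.0004 -0.0001 -0.0007]
t 38.23 pos [ 0.629  -0.1269  0.12  ] open 0.0255 F [-0.45  0.25 -1.03] shift [-0.0003  0.0007  0.0128] turn [-0.     -0.     -0.0007]
```

>>> arm_command --commands '[[[0,0,0.002],[0,0,0],230],[[0,0,0.004],[0,0,0],230],[[0,0,0.006],[0,0,0],230],[[0,0,0.008],[0,0,0],230],[[0,0,0.01],[0,0,0],230],[[0,0,0.012],[0,0,0],230],[[0,0,0.0125],[0,0,0],230],[[0,0,0.0125],[0,0,0],230]]'

```text
t: 38.9
ee_pos: [0.629, -0.127, 0.1165]
eef_rot: [[0.001, 1.0, 0.0], [1.0, -0.001, -0.0], [-0.0, 0.0, -1.0]]
contact_force: [0.1, -0.4, 0.5]
opening: 0.0254
```

```bash
python3 -c "
from h import *
go([.6292,-.127,.1162])
capture('top')
go([.6292,-.127,.1162])
"
```

```text
t 38.9 pos [ 0.629  -0.127   0.1165] open 0.0254 F [ 0.11 -0.37  0.47] shift [-0.0001  0.0006  0.0009] turn [ 0.0001  0.0001 -0.0007]
t 38.95 pos [ 0.629  -0.1269  0.1164] open 0.0256 F [-0.41 -0.53  0.59] shift [-0.0002  0.0007  0.0008] turn [ 0.      0.0001 -0.0007]
```

>>> arm_command --commands '[[[0,0,0.001],[0,0,0],230],[[0,0,0.002],[0,0,0],230],[[0,0,0.002],[0,0,0],230],[[0,0,0.002],[0,0,0],170],[[0,0,0.002],[0,0,0],150],[[0,0,0.002],[0,0,0],130],[[0,0,0.002],[0,0,0],110],[[0,0,0.002],[0,0,0],110]]'

```text
t: 39.62
ee_pos: [0.6289, -0.127, 0.1156]
eef_rot: [[0.001, 1.0, -0.0], [1.0, -0.001, 0.0], [0.0, -0.0, -1.0]]
contact_force: [-0.4, -0.9, 0.3]
opening: 0.0462
```

>>> arm_command --commands '[[[0,0,0],[0,0,0],110],[[0,0,-0.02],[0,0,0],110],[[0,0,-0.07],[0,0,0],110],[[0,0,-0.14],[0,0,0],110],[[-0.05,0,-0.22],[0,0,0],110],[[-0.1,0,-0.3],[0,0,0],110],[[-0.18,0,-0.36],[0,0,0],110],[[-0.18,0,-0.36],[0,0,0],110]]'

```text
t: 40.28
ee_pos: [0.63, -0.1867, 0.2283]
eef_rot: [[0.007, 1.0, 0.005], [1.0, -0.007, -0.004], [-0.004, 0.005, -1.0]]
contact_force: [-0.7, -1.2, -0.4]
opening: 0.0494
```

```bash
python3 -c "
from h import *
for k in range(3): capture('top')
go([.6292,-.127,.2])
i,p,d,C=wshot('w22')
P,D=capture('scene');save('s22',cv2.resize(P[160:310,160:320],None,fx=4,fy=4))
for n,C in (('wrist',C),('scene',cloud('scene',D).reshape(-1,3))):
  fit(C,.6292,-.127,.07,.078,.09,n+' lid');plane(C,.6292,-.127,.062,.079,.089)
  fit(C,.6292,-.127,.03,.107,.117,'flange');fit(C,.6292,-.127,.03,.13,.15,'barrel')
"
```

```text
t 40.43 pos [ 0.6289 -0.1807  0.2238] open 0.0495 F [-0.74  0.66 -0.03] shift [0.1791 0.0009 0.0793] turn [ 0.0001 -0.0002 -0.0009]
moved? 0.00052
wrist lid 17968 mec 0.6295 -0.1272 0.0602 ls [ 0.6294 -0.127 ] 0.0598 z med/95 [0.0831 0.0843]
 17968 slope xy [-0.    -0.001] z0 0.0831
flange 1758 mec 0.6293 -0.1267 0.0236 ls [ 0.6293 -0.1268] 0.0232 z med/95 [0.1107 0.1122]
barrel 1724 mec 0.6285 -0.1271 0.0137 ls [ 0.6286 -0.1271] 0.0135 z med/95 [0.1391 0.1402]
scene lid 1167 mec 0.6299 -0.1261 0.0622 ls [ 0.6305 -0.1275] 0.0605 z med/95 [0.0842 0.0863]
 1123 slope xy [-0.009  0.001] z0 0.0843
flange 171 mec 0.6325 -0.1264 0.024 ls [ 0.6323 -0.1262] 0.0226 z med/95 [0.1112 0.1154]
barrel 121 mec 0.6293 -0.1282 0.0153 ls [ 0.6295 -0.1275] 0.014 z med/95 [0.1394 0.1417]
```

View pics/w22.png

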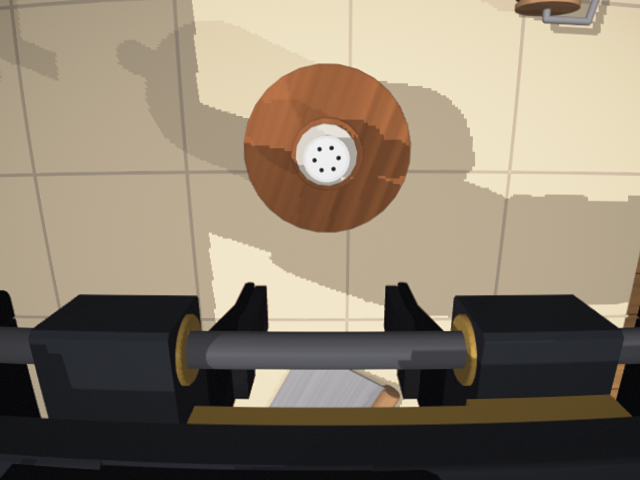

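View pics/s22.png

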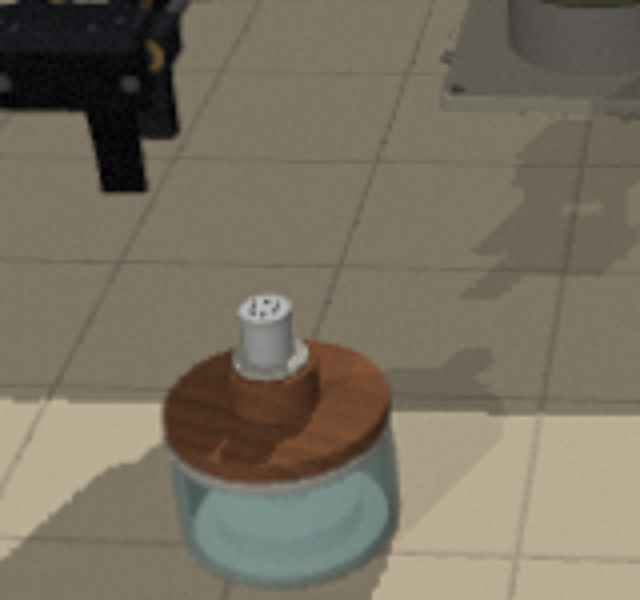

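The airlock is seated at (327,157), with its barrel top at 0.140 m as expected. The fingers are clear, so I'm handing in.

```bash
python3 -c "
from h import *
job_done()"
```

```text
the job is handed in; nothing more can be done
```

The jar is back together where it stood, and the job was handed in at about 40 s of robot time. I placed the weight, collar, lid and airlock in that order, releasing each before fetching the next. `job_done` reports no verdict.

- **Weight:** it was within about 1 mm of the jar axis, and the knob top was at 0.050 m, so it rests on the floor. I last measured it before the lid went on.
- **Collar:** I used the pale ring. It was level and within about 1 mm of the axis, with its top at 0.071–0.072 m. I last measured it before the lid went on, too.
- **Lid:** it was level and within about 1 mm of the axis, with its disc top at 0.083–0.084 m (0.084 m expected).
- **Airlock:** it stood on the neck within about 1 mm of the lid axis, with its top at 0.139–0.140 m (0.140 m expected).
- **Disagreements:** the scene and wrist cameras differed by 1–2 mm, within calibration. The flange fits were also loose because they took in the neck edge. No check failed.
- **Bystanders:** I never touched the box, docker or scraper, and they looked in place whenever they came into view. I did not measure their final positions.

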